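# Charge the parts washer with a scoopful of blanks

### The job

Open the parts washer's lid so that it stands up by itself, then take the scoop from its tray, scoop up at least four of the steel blanks from the stock bin in one scoopful and tip them into the washer's tank. Stand the emptied scoop level in its tray again and let go of it; leave the lid up. Do not handle the blanks with the fingers, leave none in the scoop or on the bench, and do not disturb the other things on the bench.

Things in the scene. Friction and masses are not known exactly. Their poses are not given: they have to be found in the camera images.
- lid_bar (a point): middle of the round steel grab bar of the parts washer's lid: 10 mm in diameter, 90 mm long, parallel to the lid's front edge and 45 mm out from it (8 mm wide arms near its ends carry it, 72 mm free between them), so fingers fit in front of and behind it. y runs along the bar, x from the bar to the hinge, in the plane of the lid.
- lid_hinge (a point): middle of the lid's hinge axis on the washer's far upper edge; the hinge axis is y. The axes are those of the washer: x from the front (robot side) to the back, z up. The bar lies 205 mm from this axis, and at the same height when the lid is shut.
- lid (a joint): lid angle in rad: 0 shut, 1.57 straight up, stop at 1.8. The bar goes up and away from the robot as it opens. The lid (0.2 kg) has a stiff hinge (0.32 N m friction) and stays where it is left.
- tank_floor (a point): centre of the floor of the washer's tank. Washer: a fixed steel box 160 (x) by 180 (y) by 100 mm high with a flat aluminium lid; the tank in it is open above when the lid is up, 140 (x) by 160 (y) mm inside, its floor 35 mm above the bench, its rim 65 mm above this point. x points to the hinge side, z up.
- bin_floor (a point): centre of the floor of the stock bin: a fixed grey open bin, 210 (x) by 97 (y) mm inside, 4 mm walls, floor 12 mm above the bench, rim 43 mm above this point. x runs along the bin, away from the robot; the blanks stand in the half towards -x (the robot side), the other half is free.
- scoop_grip (a point): middle of the scoop's black handle bar, the place to grip: bar along x, 18 mm wide (y), 22 mm high, 95 mm long, carried by a post at its +x end, over the middle of the bowl. Scoop of aluminium sheet, 0.25 kg; its underside is 65 mm below this point, its open front faces -x (the robot, at the start). z is up when it stands level.
- scoop_edge (a point): middle of the scoop's front edge, at the underside: 50 mm in -x and 65 mm below scoop_grip, same axes. Behind it (+x) the flat floor, 96 mm long, 88 mm wide, 2 mm thick; side walls 33 mm high from 34 mm behind the edge; back wall 45 mm high, 95 mm behind the edge. No wall in front.
- scoop_bowl (a point): the middle of the scoop's bowl: straight below scoop_grip, 15 mm above the scoop's underside. The sheet, the bin and the blanks are smooth: blanks start to slide on the scoop at about 12 to 17 degrees.
- tank_middle (a point): the middle of the washer's tank, 30 mm above tank_floor, 35 mm below the rim.
- tray_floor (a point): centre of the floor of the scoop's tray: fixed black shallow tray, 127 (x) by 116 (y) mm inside, floor 4 mm above the bench, rim 10 mm above the floor. The scoop stands in it at the start, its handle bar above the middle to within about 11 mm.
- blank0 (a point): centre of one of the six equal blanks: oiled round steel slug, 26 mm in diameter, 20 mm high, 3 mm chamfers, about 80 g, standing on the bin's floor at the start.
- blank1 (a point): centre of one of the six equal blanks: oiled round steel slug, 26 mm in diameter, 20 mm high, 3 mm chamfers, about 80 g, standing on the bin's floor at the start.
- blank2 (a point): centre of one of the six equal blanks: oiled round steel slug, 26 mm in diameter, 20 mm high, 3 mm chamfers, about 80 g, standing on the bin's floor at the start.
- blank3 (a point): centre of one of the six equal blanks: oiled round steel slug, 26 mm in diameter, 20 mm high, 3 mm chamfers, about 80 g, standing on the bin's floor at the start.
- blank4 (a point): centre of one of the six equal blanks: oiled round steel slug, 26 mm in diameter, 20 mm high, 3 mm chamfers, about 80 g, standing on the bin's floor at the start.
- blank5 (a point): centre of one of the six equal blanks: oiled round steel slug, 26 mm in diameter, 20 mm high, 3 mm chamfers, about 80 g, standing on the bin's floor at the start.
- spanner: spanner lying flat, 170 mm: a bystander, leave it alone; the origin is at its underside.
- chipbrush: chip brush lying: a bystander, leave it alone; the origin is at its underside.
- oilcan: green can, 56 mm across, 120 mm high: a bystander, leave it alone; the origin is at its underside.
- vblock: dark steel V-block 50 mm: a bystander, leave it alone; the origin is at its underside.
- parallel: steel parallel bar 120 by 12 by 30 mm: a bystander, leave it alone; the origin is at its underside.
Not all that is in view belongs to the job. Of the things shaped like the part that bears tray_floor, the black one is meant.

How it is judged (in metres and radians):
On the way, in this order (a step that is already met when the one before it is completed fails the run):
1. the lid stands open (at least 1.2 rad) (value of joint lid above 1.2 rad), for 0.2 s.
2. the scoop is up out of the bin (its handle at least 130 mm above the bin's floor) with at least four blanks in it (z of scoop_grip in the frame of bin_floor above 0.13 m and (distance between each of blank0, blank1, blank2, blank3 and scoop_bowl below 0.06 m or distance between each of blank0, blank1, blank2, blank4 and scoop_bowl below 0.06 m or distance between each of blank0, blank1, blank2, blank5 and scoop_bowl below 0.06 m or distance between each of blank0, blank1, blank3, blank4 and scoop_bowl below 0.06 m or distance between each of blank0, blank1, blank3, blank5 and scoop_bowl below 0.06 m or distance between each of blank0, blank1, blank4, blank5 and scoop_bowl below 0.06 m or distance between each of blank0, blank2, blank3, blank4 and scoop_bowl below 0.06 m or distance between each of blank0, blank2, blank3, blank5 and scoop_bowl below 0.06 m or distance between each of blank0, blank2, blank4, blank5 and scoop_bowl below 0.06 m or distance between each of blank0, blank3, blank4, blank5 and scoop_bowl below 0.06 m or distance between each of blank1, blank2, blank3, blank4 and scoop_bowl below 0.06 m or distance between each of blank1, blank2, blank3, blank5 and scoop_bowl below 0.06 m or distance between each of blank1, blank2, blank4, blank5 and scoop_bowl below 0.06 m or distance between each of blank1, blank3, blank4, blank5 and scoop_bowl below 0.06 m or distance between each of blank2, blank3, blank4, blank5 and scoop_bowl below 0.06 m)), for 0.2 s.
3. at least four blanks lie in the tank ((distance between each of blank0, blank1, blank2, blank3 and tank_middle below 0.095 m or distance between each of blank0, blank1, blank2, blank4 and tank_middle below 0.095 m or distance between each of blank0, blank1, blank2, blank5 and tank_middle below 0.095 m or distance between each of blank0, blank1, blank3, blank4 and tank_middle below 0.095 m or distance between each of blank0, blank1, blank3, blank5 and tank_middle below 0.095 m or distance between each of blank0, blank1, blank4, blank5 and tank_middle below 0.095 m or distance between each of blank0, blank2, blank3, blank4 and tank_middle below 0.095 m or distance between each of blank0, blank2, blank3, blank5 and tank_middle below 0.095 m or distance between each of blank0, blank2, blank4, blank5 and tank_middle below 0.095 m or distance between each of blank0, blank3, blank4, blank5 and tank_middle below 0.095 m or distance between each of blank1, blank2, blank3, blank4 and tank_middle below 0.095 m or distance between each of blank1, blank2, blank3, blank5 and tank_middle below 0.095 m or distance between each of blank1, blank2, blank4, blank5 and tank_middle below 0.095 m or distance between each of blank1, blank3, blank4, blank5 and tank_middle below 0.095 m or distance between each of blank2, blank3, blank4, blank5 and tank_middle below 0.095 m)), for 0.2 s.
At the end, for the whole second after the job is handed in: Lid open by 1.2 rad or more; at least four blanks within 95 mm of the tank's middle; no blank on the bench (centre under 18 mm) or in the scoop (within 65 mm of its bowl); the scoop stands level (0.12 rad) on its tray's floor (7 mm), its handle within 35 mm of the tray's middle in plan (value of joint lid above 1.2 rad and (distance between each of blank0, blank1, blank2, blank3 and tank_middle below 0.095 m or distance between each of blank0, blank1, blank2, blank4 and tank_middle below 0.095 m or distance between each of blank0, blank1, blank2, blank5 and tank_middle below 0.095 m or distance between each of blank0, blank1, blank3, blank4 and tank_middle below 0.095 m or distance between each of blank0, blank1, blank3, blank5 and tank_middle below 0.095 m or distance between each of blank0, blank1, blank4, blank5 and tank_middle below 0.095 m or distance between each of blank0, blank2, blank3, blank4 and tank_middle below 0.095 m or distance between each of blank0, blank2, blank3, blank5 and tank_middle below 0.095 m or distance between each of blank0, blank2, blank4, blank5 and tank_middle below 0.095 m or distance between each of blank0, blank3, blank4, blank5 and tank_middle below 0.095 m or distance between each of blank1, blank2, blank3, blank4 and tank_middle below 0.095 m or distance between each of blank1, blank2, blank3, blank5 and tank_middle below 0.095 m or distance between each of blank1, blank2, blank4, blank5 and tank_middle below 0.095 m or distance between each of blank1, blank3, blank4, blank5 and tank_middle below 0.095 m or distance between each of blank2, blank3, blank4, blank5 and tank_middle below 0.095 m) and height (world z) of each of blank0, blank1, blank2, blank3, blank4, blank5 above 0.018 m and distance between each of blank0, blank1, blank2, blank3, blank4, blank5 and scoop_bowl above 0.065 m and horizontal distance between scoop_grip and tray_floor below 0.035 m and angle between scoop_grip's own z axis and vertical below 0.12 rad and z of scoop_grip in the frame of tray_floor between 0.058 and 0.072 m); the robot touches nothing.
It fails at once if a blank is handled with the fingers (over 2 N) (contact force between the fingers and slug0 above 2 N or contact force between the fingers and slug1 above 2 N or contact force between the fingers and slug2 above 2 N or contact force between the fingers and slug3 above 2 N or contact force between the fingers and slug4 above 2 N or contact force between the fingers and slug5 above 2 N).
It fails at once if a bystander is moved by more than 40 mm (distance of any of spanner, chipbrush, oilcan, vblock, parallel from where it was at the start of the episode above 0.04 m).
It also fails if it takes over 72 s, if anything falls off the work surface, if the arm or the gripper's body presses on something with over 40 N, if the wrist force passes 120 N, or if a joint passes its speed limit or range.

### The arm

A 7-joint arm with a two-finger parallel gripper is mounted at the origin on the work surface. World frame = base frame: x ahead of the robot, y to its left, z up, the work surface at z = 0. Lengths are in mm, angles in rad, forces in N, time in s.
With the tool pointing down it reaches from about 400 to 875 mm from the base axis. Payload 4.4 kg.
Tool frame: the origin (TCP) lies midway between the tips of the shut fingers; the grasp point (between the pads) lies 19 mm behind it (ctrl.grip_point_offset is the distance from the TCP to the grasp point, in mm); z points along the fingers, x is the direction in which the jaws open and shut, and the axes are right-handed (so a half turn about z gives the same grasp; the last joint's range is limited). The gripper opens to 85 mm and grips with 20 to 120 N. Pads are 22 mm wide; open, the fingers measure 114 mm over their backs; the gripper's body (76 mm by 85 mm) begins 54 mm behind the grasp point. The pads swing forward as they close: fully open they stand 13 mm farther back than shut.
Start: joints at [1.052, 0.628, 0.038, 1.517, -0.027, 0.996, -0.02], TCP at [284.394, -584.498, 231.313] pointing down, gripper open.
Joint ranges: [-3.06, 3.06], [-0.37, 2.12], [-1.25, 1.32], [0.18, 2.47], [-1.1, 4.24], [0.23, 1.98], [-2.94, 2.94]. Speed limits (rad/s): [2.57, 2.57, 3.14, 3.14, 3.14, 3.14, 3.14].

### API

Orientations are given as [roll, pitch, yaw] about the fixed x, y, z axes, in that order (R = Rz(yaw) Ry(pitch) Rx(roll)).
In Python, from cell import ctrl, viewer gives the robot as it stands.
- The arm moves only by the tool apply_moves, never from a script. Its argument "series" is a list that holds one entry, the list of rows, each a list of 6 numbers: the shift along the tool's x, y, z normalised to -1 to 1, where 1 is 50 mm, then the turn, a rotation vector about the tool's x, y, z normalised to -1 to 1, where 1 is 6 degrees. In form: [[[tx, ty, tz, rx, ry, rz], ...]]. A call has exactly 5 rows; each row shifts and turns the commanded pose from where the row before left it, along the tool's axes as they then stand; what a row does not reach is not made up. A row lasts 1/8 s, in which the tool goes at most 62.5 mm and 10.7 degrees, less where a joint would pass 70% of its speed; a pose out of reach is approached as far as the arm can. A call with a number of a shift or a turn outside -1 to 1 is refused whole. A call with a gripper value outside its range is refused whole. "claw" is the gripper command: -1 is shut, 1 is fully open, values between are in proportion, set as the call begins (left out, the last holds). The fingers move at their own pace and stop on an object; the grip force is fixed at half the most. Time passes only in rows, so rows that do not move let the fingers close, or fill a call up. It gives the time, the measured TCP pose, the force and the opening at its end, in the units of the state.
- ctrl.read_state(): the state, without advancing time (a new reading comes with each control period).
- viewer.get_image(name): name is "scene" or "top"; returns the picture (384x512x3 uint8, blue, green, red); there is no depth.
- viewer.camera_info(name): a dict with "K" (3x3 intrinsics, pixels), "R" (3x3) and "t" (3): a world point X has camera coordinates R X + t. Camera axes: x right, y down, z forward; pixel columns grow to the right and rows downward; lengths in mm; the calibration is good to about 2 mm. A picture is of the moment at which its call begins. camera_info takes no time and is no camera call.
- ctrl.finish_job(): hands the job in, once; it reports no verdict.
Trained networks look in the newest picture that a camera, given by its name, has taken for a name from the list of things; names that differ only in an ending like _2 or _b are one class to them, and where a whole thing is asked for, a point or a joint stands for the part that bears it (a point fixed in the world has none). Each returns a list of dicts, best first, with "score" (0 to 1); they miss things now and then, are a little off and sometimes report something else, mostly with a low value. They report only what shows in the picture. A call takes as long as a camera call. They do not tell look-alikes from the thing itself.
- viewer.find_in(camera, label): "location" ([column, row] as shares, 0 to 1, of the picture: columns of its width, rows of its height, amid what is visible of it).
The state is a dict: "clock": time; "qpos": joint angles; "qd": joint speeds; "tau": joint torques, N m; "eef_pos": TCP position; "tool_rot": TCP orientation; "force": force on the tool from outside, world axes, zero at the start; "torque": the same for the moment, N m; "width": finger opening in mm.
Only numpy, scipy, OpenCV 4.12 (cv2) and the standard library are available. Lean on these libraries where they do the work, as an engineer would, in place of code of your own. Each camera call takes 0.05 s, during which the arm holds its last target. There are 200 camera calls.

## Working session

There is one attempt and no reset: what is moved stays moved. The work goes in short steps, Python scripts to look and compute and a tool call to move; the robot and the scene stay as the last step left them, time stands still between calls to the robot, and variables do not carry over. Pictures are saved under pics/ and viewed, about 8 in all and at most 12, crops included, and the job is handed in when it is done.

Besides the shell and the picture viewer there is one more tool, called after "Call:" as name([rows], argument=value, ...), one row to a line, values as JSON. apply_moves: Moves the arm, as the interface text tells. Scaled input: -1 to 1 covers 50 mm each way for a shift and 6 degrees each way for a turn. Its arguments: {"type":"object","properties":{"series":{"type":"array","items":{"type":"array","items":{"type":"array","items":{"type":"number"}}}},"claw":{"type":"number"}},"required":["series"]}

```bash
ls; mkdir -p pics; python3 - <<'E'
from cell import ctrl, viewer
import cv2,numpy as np
for n in("scene","top"):
    im=viewer.get_image(n); cv2.imwrite(f"pics/{n}0.png",im)
    c=viewer.camera_info(n); print(n,np.round(c["K"],1).tolist(),np.round(c["R"],4).tolist(),np.round(c["t"],1).tolist())
    for l in "lid_bar lid_hinge tank_floor bin_floor scoop_grip scoop_edge tray_floor blank0 spanner chipbrush oilcan vblock parallel".split():
        print(n,l,[(np.round(np.array(d["location"])*[512,384]).tolist(),round(d["score"],2)) for d in viewer.find_in(n,l)][:8])
print(ctrl.read_state(),ctrl.grip_point_offset)
E
python3 - <<'E'
import cv2,numpy as np
a=cv2.imread("pics/scene0.png");b=cv2.imread("pics/top0.png")
for n,i in(("s",a),("t",b)): cv2.imwrite(f"pics/{n}0big.png",cv2.resize(i,(800,600),interpolation=cv2.INTER_CUBIC))
E
```

```text
pics
scene [[404.9, 0.0, 257.3], [0.0, 404.9, 189.2], [0.0, 0.0, 1.0]] [[-0.5509, 0.8345, 0.0061], [0.6819, 0.4543, -0.5733], [-0.4812, -0.3117, -0.8193]] [285.5, -287.7, 1440.6]
scene lid_bar [([185.0, 135.0], 0.56)]
scene lid_hinge [([189.0, 151.0], 0.94)]
scene tank_floor [([191.0, 145.0], 0.83)]
scene bin_floor [([333.0, 255.0], 0.83), ([186.0, 137.0], 0.6)]
scene scoop_grip [([238.0, 227.0], 0.84), ([179.0, 253.0], 0.16)]
scene scoop_edge [([238.0, 228.0], 0.96)]
scene tray_floor [([253.0, 241.0], 0.61), ([361.0, 186.0], 0.58)]
scene blank0 [([328.0, 232.0], 0.67), ([340.0, 220.0], 0.65), ([353.0, 225.0], 0.6), ([340.0, 228.0], 0.6), ([134.0, 151.0], 0.28)]
scene spanner [([286.0, 178.0], 0.76), ([135.0, 149.0], 0.75)]
scene chipbrush [([424.0, 232.0], 0.74)]
scene oilcan []
scene vblock [([178.0, 253.0], 0.83)]
scene parallel [([133.0, 151.0], 0.79)]
top [[403.2, 0.0, 253.8], [0.0, 403.2, 193.5], [0.0, 0.0, 1.0]] [[0.055, -0.9985, 0.0029], [-0.9764, -0.0544, -0.209], [0.2089, 0.0087, -0.9779]] [-49.1, 502.9, 1375.0]
top lid_bar [([326.0, 203.0], 0.82)]
top lid_hinge [([327.0, 2
[... 614 characters left out ...]
.4, 'qpos': array([ 1.05216866,  0.62837943,  0.03852823,  1.51738572, -0.02701392,
        0.99632223, -0.0199944 ]), 'qd': array([ 1.15338737e-03,  6.16328674e-04, -1.06032020e-03,  1.50286845e-03,
        8.17539987e-04, -4.61324126e-05,  1.07217511e-03]), 'tau': array([ 5.59366254e-04, -5.63267326e+01,  1.22581087e+00, -1.93782663e+01,
        1.08683310e-02,  1.46366867e-03,  1.78228436e-05]), 'eef_pos': array([ 284.40211957, -584.49689991,  231.33185443]), 'tool_rot': array([-3.14155959e+00, -2.36145788e-05, -1.11801814e+00]), 'force': array([-0.04055177,  0.08830695,  0.07388872]), 'torque': array([-0.02652822,  0.05278216,  0.01744095]), 'width': 85.33826997641484} 18.700000000000003
```

View pics/s0big.png

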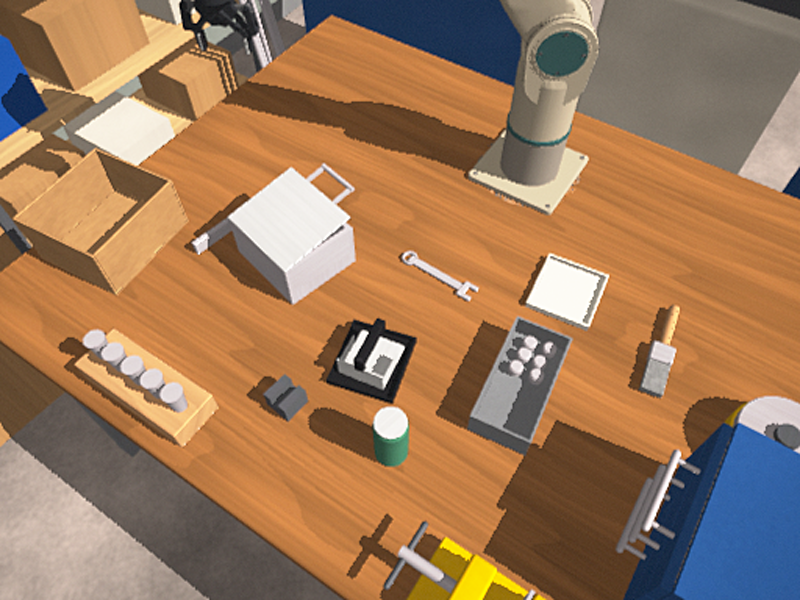

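View pics/t0big.png

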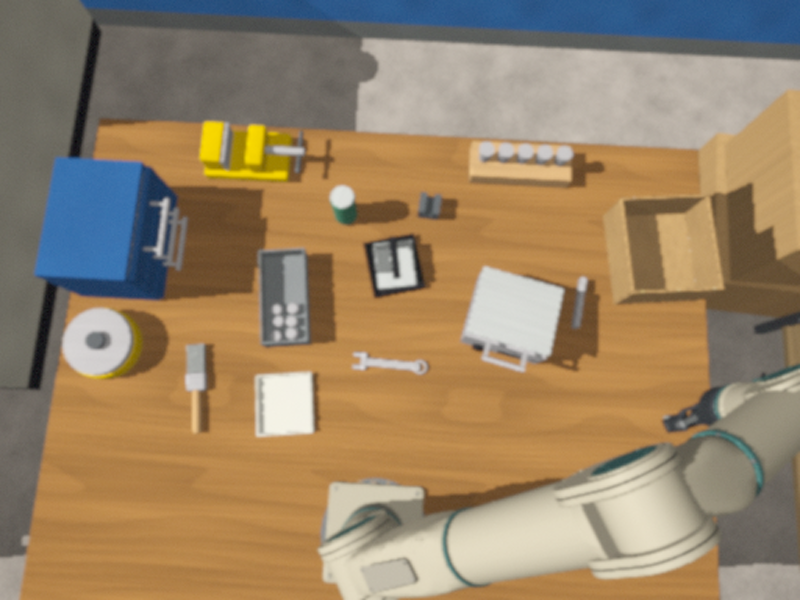

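```bash
cat > h.py <<'E'
import cv2,numpy as np
from cell import ctrl, viewer
from scipy.spatial.transform import Rotation as Ro
C={n:viewer.camera_info(n) for n in("scene","top")}
def proj(n,P):
    c=C[n];p=(np.asarray(P,float)@np.array(c["R"]).T+c["t"])@np.array(c["K"]).T
    return p[...,:2]/p[...,2:]
def ray(n,uv,z):
    c=C[n];R=np.array(c["R"]);d=R.T@np.linalg.solve(np.array(c["K"]),[*uv,1.]);o=-R.T@np.array(c["t"])
    return o+d*(z-o[2])/d[2]
def crop(im,x,y,w,h,s,step=10):
    o=cv2.resize(im[y:y+h,x:x+w],None,fx=s,fy=s,interpolation=cv2.INTER_CUBIC)
    for u in range(-(-x//step)*step,x+w,step):
        cv2.line(o,(int((u-x+.5)*s),0),(int((u-x+.5)*s),6),(0,0,255),1);cv2.putText(o,str(u),(int((u-x+.5)*s)-8,15),0,.32,(0,0,255),1)
    for v in range(-(-y//step)*step,y+h,step):
        cv2.line(o,(0,int((v-y+.5)*s)),(6,int((v-y+.5)*s)),(0,0,255),1);cv2.putText(o,str(v),(8,int((v-y+.5)*s)+4),0,.32,(0,0,255),1)
    return o
E
python3 - <<'E'
from h import *
t=cv2.imread("pics/top0.png");s=cv2.imread("pics/scene0.png")
A=np.hstack([crop(t,291,168,80,75,5),crop(t,226,146,50,75,5),])
B=np.hstack([crop(t,160,155,50,75,5)])
top=np.hstack([A,B]);print(top.shape)
C2=np.hstack([crop(s,140,100,90,95,3.2),crop(s,206,200,64,60,5),crop(s,296,200,76,95,2.5)]) if 0 else None
cv2.imwrite("pics/m1.png",top[:, :])
W=crop(s,140,100,90,95,4.2);S=crop(s,206,200,64,95,4.2);
B=crop(s,296,200,76,95,4.2)
a=np.hstack([W,S]);print(a.shape)
cv2.imwrite("pics/m2.png",np.hstack([W,S])[:, :800]);cv2.imwrite("pics/m3.png",B)
# top (cut heights) and scene together
E
```

```text
(375, 900, 3)
(399, 647, 3)
```

```bash
python3 - <<'E'
import cv2,numpy as np
from h import *
t=cv2.imread("pics/top0.png");s=cv2.imread("pics/scene0.png")
m=np.zeros((600,800,3),np.uint8)
def put(i,x,y): m[y:y+i.shape[0],x:x+i.shape[1]]=i
put(crop(t,291,168,80,72,4),0,0);put(crop(t,228,148,48,50,5),325,0);put(crop(t,160,155,44,72,5),570,0)
put(crop(s,146,102,86,90,3.2),0,300);put(crop(s,207,202,62,56,4.4),280,300-40);put(crop(s,297,202,72,90,3.3),560,300+60-60) if 0 else None
put(crop(s,297,202,72,88,2.7,20),570,362)
cv2.imwrite("pics/m.png",m)
E
```

```text
(no output)
```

View pics/m.png

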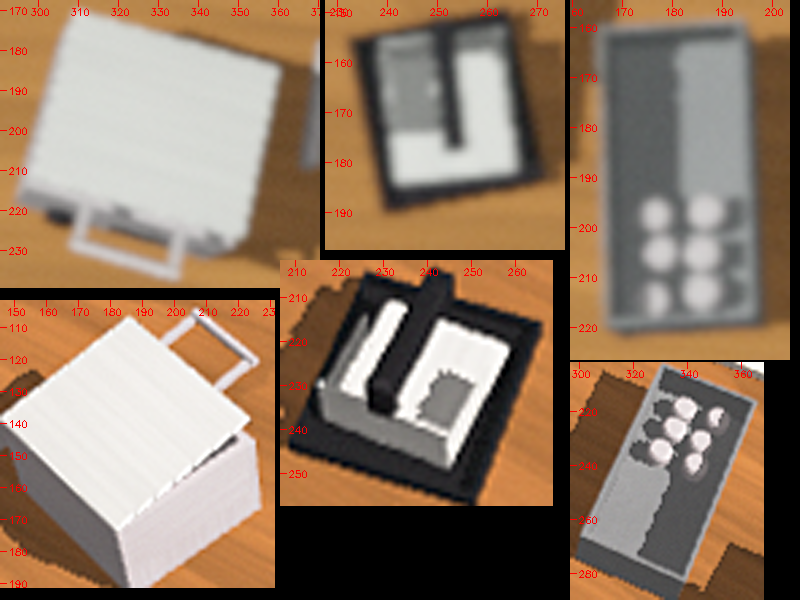

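```bash
cat > fit.py <<'E'
from h import *
from scipy.optimize import least_squares
def fit(name,obs,x0,z,extra=0,e0=()):
    def res(p,full=False):
        c,s=np.cos(p[2]),np.sin(p[2]);r=[]
        for n,l,uv in obs:
            l=np.array(l(p) if callable(l) else l,float)
            r.append(proj(n,[p[0]+c*l[0]-s*l[1],p[1]+s*l[0]+c*l[1],z+l[2]])-uv)
        return np.ravel(r)
    q=least_squares(res,[*x0,*e0],loss="soft_l1")
    print(name,np.round(q.x[:2],1),"yaw",round(q.x[2],3),np.round(q.x[3:],1),"res",np.round(res(q.x).reshape(-1,2),1).tolist())
    return q.x
E
python3 - <<'E'
from fit import *
T,S="top","scene"
print("washer guess",ray(T,(326,204),105),"bin",ray(T,(182,190),55),"tray",ray(T,(252,170),14))
w=ray(T,(326,204),105)
fit("washer(hinge)",[(T,(-205,45,0),(309.2,228.7)),(T,(-205,-45,0),(335.5,236.7)),(S,(-205,45,0),(226.1,120.3)),(S,(-205,-45,0),(207,105.5)),
 (T,(0,90,2),(307.2,170.5)),(T,(0,-90,2),(360.5,183.7)),(T,(-160,-90,2),(350.5,228)),(T,(-160,90,2),(295.5,215)),
 (S,(-160,-90,2),(185.5,106.5)),(S,(0,90,2),(183,173)),(S,(-160,90,2),(223.5,138.5)),(S,(0,-90,2),(145.5,138.5))],[w[0]+80,w[1],-.2],102)
b=ray(T,(182,190),55)
B=fit("bin",[(T,(109,52.5,0),(165.5,159.5)),(T,(109,-52.5,0),(195.1,158.5)),(T,(-109,-52.5,0),(198.1,218.9)),(T,(-109,52.5,0),(167.9,221.5)),
(S,(-109,-52.5,0),(330.6,203)),(S,(-109,52.5,0),(365.8,215.6)),(S,(109,-52.5,0),(299.1,272.2)),(S,(109,52.5,0),(339.1,281.5))],[b[0],b[1],0],55)
t=ray(T,(252,170),14)
f=lambda a,b:(lambda p:(a*(63.5+p[3]),b*(58+p[3]),0))
fit("tray",[(T,f(1,1),(233.5,155.1)),(T,f(1,-1),(264.1,149.9)),(T,f(-1,-1),(270.9,183.5)),(T,f(-1,1),(239.9,189.5)),
(S,f(-1,-1),(225.6,203.8)),(S,f(-1,1),(265.8,216)),(S,f(1,1),(250.8,256.7)),(S,f(1,-1),(208.8,244.7))],[t[0],t[1],.2],14,1,[4])
fit("scoop",[(T,(-50,44,2),(240.9,184.7)),(T,(-50,-44,2),(266.5,181.1)),(T,(45,44,45),(238.1,156.5)),(T,(45,-44,45),(263.5,153.1)),(T,(-47.5,0,54),(253.3,177.3)),
(S,(45,-44,45),(215.6,229.2)),(S,(45,44,45),(244.5,242.4))],[t[0],t[1],.1],4)
c,s=np.cos(B[2]),np.sin(B[2])
for uv in [(176.7,197.1),(177.1,204.9),(176.9,214.1),(186.5,196.5),(185.7,204.9),(185.7,212.9)]:
    d=ray(T,uv,32)[:2]-B[:2];print("blank in bin",np.round([c*d[0]+s*d[1],-s*d[0]+c*d[1]],1))
for n,uv,z in [("spanner",(247,234),5),("vblock",(275,131),25),("oilcan",(219,122),120),("parallel",(372,193),30)]:print(n,np.round(ray(T,uv,z)))
E
```

```text
washer guess [ 470.88181176 -268.38852247  105.        ] bin [502.81757202 233.37176941  55.        ] tray [601.17265579  -9.41893779  14.        ]
washer(hinge) [ 565.5 -296.8] yaw -0.193 [] res [[-0.3, 3.3], [-0.3, 1.9], [-0.5, 7.4], [-0.8, 7.5], [2.0, 0.8], [-0.1, 0.1], [0.7, 0.8], [3.4, 0.7], [0.4, 6.1], [0.1, 0.3], [1.3, 4.4], [-0.9, 1.0]]
bin [506.8 236.6] yaw 0.127 [] res [[0.1, 0.9], [-0.3, -0.1], [-0.8, -0.7], [-0.7, -1.2], [-0.9, -1.6], [-0.4, -0.1], [0.8, -6.9], [-0.3, 1.2]]
tray [604.9  -8.6] yaw 0.26 [3.1] res [[-1.4, 0.2], [0.2, -1.0], [1.0, -0.6], [-0.8, 0.0], [0.5, 0.7], [-0.1, 0.0], [-0.2, -0.7], [-0.1, -1.6]]
scoop [604.6  -9.6] yaw 0.162 [] res [[0.8, -0.8], [-1.1, 0.4], [0.6, -0.7], [-0.7, 0.3], [0.2, 1.3], [-0.3, 0.8], [0.2, -0.5]]
blank in bin [-23.7  20.9]
blank in bin [-52.2  20.4]
blank in bin [-85.4  22.2]
blank in bin [-24.  -14.2]
blank in bin [-54.4 -10.2]
blank in bin [-83.3  -9.2]
spanner [365.  -5.   5.]
vblock [754. -87.  25.]
oilcan [740. 114. 120.]
parallel [ 535. -446.   30.]
```

```bash
python3 - <<'E'
from fit import *
T,S="top","scene"
L=lambda x,y:(lambda p:(-x*np.cos(p[3]),y,x*np.sin(p[3])))
fit("washer(hinge)",[(T,L(205,45),(309.2,228.7)),(T,L(205,-45),(335.5,236.7)),(S,L(205,45),(226.1,120.3)),(S,L(205,-45),(207,105.5)),
 (T,L(0,90),(307.2,170.5)),(T,L(0,-90),(360.5,183.7)),(T,L(160,-90),(350.5,228)),(T,L(160,90),(295.5,215)),
 (S,L(160,-90),(185.5,106.5)),(S,L(0,90),(183,173)),(S,L(160,90),(223.5,138.5)),(S,L(0,-90),(145.5,138.5)),
 (S,(0,90,-102),(186,191)),(S,(-160,90,-102),(227,167)),(S,(-160,90,-2),(226,145))],[565,-296,-.2],102,1,[.1])
B=fit("bin",[(T,(109,52.5,0),(165.5,159.5)),(T,(109,-52.5,0),(195.1,158.5)),(T,(-109,-52.5,0),(198.1,218.9)),(T,(-109,52.5,0),(167.9,221.5)),
(S,(-109,-52.5,0),(330.6,203)),(S,(-109,52.5,0),(365.8,215.6)),(S,(109,52.5,0),(339.1,281.5))],[500,235,0],55)
E
```

```text
washer(hinge) [ 563.8 -297.2] yaw -0.23 [0.2] res [[-0.5, 0.3], [-0.0, 0.1], [-0.6, 0.5], [-0.6, -0.1], [2.2, 0.5], [-0.4, 1.6], [1.0, -0.0], [3.1, -2.2], [0.8, 0.2], [-0.5, 0.9], [0.8, -0.1], [0.4, 0.5], [1.4, 3.3], [0.4, -1.1], [-0.4, 0.1]]
bin [505.5 236.4] yaw 0.124 [] res [[0.2, 1.2], [-0.3, 0.3], [-0.9, -0.3], [-0.8, -0.8], [-0.7, -1.9], [-0.2, -0.3], [-0.2, 0.8]]
```

```bash
cat > plan.py <<'E'
from h import *
# plan(targets): each (xyz, R or None, rows) ; prints rows in tool units
def down(yaw): return Ro.from_euler("xyz",[np.pi,0,yaw])
def cur():
    s=ctrl.read_state();return np.array(s["eef_pos"]),Ro.from_euler("xyz",s["tool_rot"])
def plan(ts,start=None):
    p,R=start or cur();out=[]
    for q,Q,n in ts:
        q=np.array(q,float);Q=Q or R
        v=(R.inv()*Q).as_rotvec()
        for i in range(n):
            a=R*Ro.from_rotvec(v*i/n)
            out.append(np.r_[a.inv().apply((q-p)/n)/50,np.degrees(v/n)/6])
        p,R=q,Q
    out=np.round(out,2)+0.
    for i in range(0,len(out),5):print(out[i:i+5].tolist())
    if abs(out).max()>1:print("OVER",abs(out).max())
    return p,R
E
python3 - <<'E'
from plan import *
plan([((368,-251.5,231),down(-.23),10),((368,-251.5,127),None,5)])
E
```

```text
[[-0.53, -0.44, 0.0, 0.0, 0.0, -0.85], [-0.48, -0.49, 0.0, 0.0, 0.0, -0.85], [-0.44, -0.53, 0.0, 0.0, 0.0, -0.85], [-0.39, -0.56, 0.0, 0.0, 0.0, -0.85], [-0.34, -0.6, 0.0, 0.0, 0.0, -0.85]]
[[-0.29, -0.62, 0.0, 0.0, 0.0, -0.85], [-0.23, -0.65, 0.0, 0.0, 0.0, -0.85], [-0.17, -0.67, 0.0, 0.0, 0.0, -0.85], [-0.11, -0.68, 0.0, 0.0, 0.0, -0.85], [-0.05, -0.68, 0.0, 0.0, 0.0, -0.85]]
[[0.0, 0.0, 0.42, 0.0, 0.0, 0.0], [0.0, 0.0, 0.42, 0.0, 0.0, 0.0], [0.0, 0.0, 0.42, 0.0, 0.0, 0.0], [0.0, 0.0, 0.42, 0.0, 0.0, 0.0], [0.0, 0.0, 0.42, 0.0, 0.0, 0.0]]
```

Call:
apply_moves([
  [[-0.53,-0.44,0,0,0,-0.85],[-0.48,-0.49,0,0,0,-0.85],[-0.44,-0.53,0,0,0,-0.85],[-0.39,-0.56,0,0,0,-0.85],[-0.34,-0.6,0,0,0,-0.85]],
], claw=-0.15)

```text
clock: 2.02
eef_pos: [326.5, -416.9, 231.5]
tool_rot: [3.141, -0.001, -0.67]
force: [-0.9, 0.3, 0.3]
width: 36.3
```

Call:
apply_moves([
  [[-0.29,-0.62,0,0,0,-0.85],[-0.23,-0.65,0,0,0,-0.85],[-0.17,-0.67,0,0,0,-0.85],[-0.11,-0.68,0,0,0,-0.85],[-0.05,-0.68,0,0,0,-0.85]],
])

```text
clock: 2.65
eef_pos: [367.9, -250.2, 231.6]
tool_rot: [3.141, -0.001, -0.225]
force: [-0.3, 0.8, -0.4]
width: 36.6
```

Call:
apply_moves([
  [[0,0,0.3,0,0,0],[0,0,0.3,0,0,0],[0,0,0.1,0,0,0],[0,0,0,0,0,0],[0,0,0,0,0,0]],
])

```text
clock: 3.28
eef_pos: [367.9, -251.4, 196.8]
tool_rot: [3.141, -0.001, -0.228]
force: [-1.0, -0.0, 0.3]
width: 36.4
```

```bash
python3 - <<'E'
from plan import *
m=np.zeros((600,800,3),np.uint8)
a=crop(viewer.get_image("top"),285,170,80,80,5);b=crop(viewer.get_image("scene"),150,70,96,100,4)
m[:400,:400]=a;m[:400,400:784]=b
cv2.imwrite("pics/g1.png",m[:400]);print(ctrl.read_state())
p,R=cur()
for n in C: print(n,proj(n,p),proj(n,[368,-251.5,143]))
E
```

```text
{'clock': 3.375, 'qpos': array([ 0.70564206,  0.40127679, -0.22844285,  2.09870467,  0.14581225,
        0.65512202,  0.15083694]), 'qd': array([-0.00102163,  0.00129805, -0.00014087,  0.00198692, -0.00014924,
       -0.00012637,  0.00043522]), 'tau': array([-1.22698769e-02, -3.80931616e+01, -1.30751967e+00, -1.39324746e+01,
        7.56015972e-03, -5.53970840e-04,  7.02806647e-04]), 'eef_pos': array([ 367.84208698, -251.38846574,  196.76736821]), 'tool_rot': array([ 3.14126027e+00, -9.56816364e-04, -2.28114188e-01]), 'force': array([-0.07930721, -0.75201332,  0.61104818]), 'torque': array([-0.01718326, -0.04308537, -0.05049596]), 'width': 36.241029386421104}
scene [214.1650794   98.67221283] [215.54636308 112.13401012]
top [325.20588951 230.74755895] [322.32638196 232.66354181]
```

View pics/g1.png

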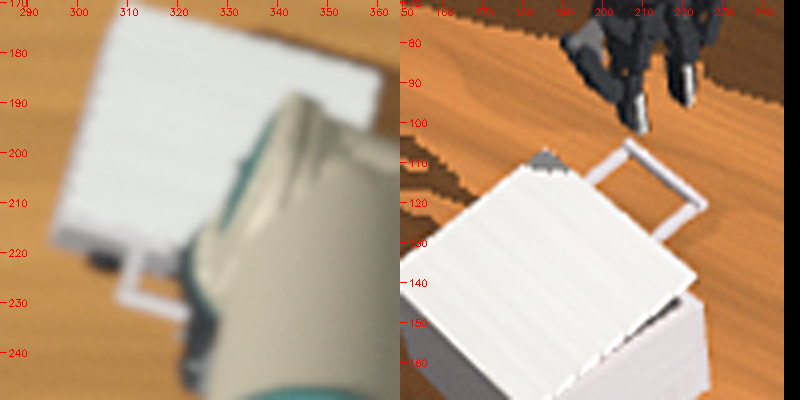

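Call:
apply_moves([
  [[0,0,0.35,0,0,0],[0,0,0.35,0,0,0],[0,0,0.35,0,0,0],[0,0,0.35,0,0,0],[0,0,0,0,0,0]],
])

```text
clock: 4.0
eef_pos: [367.1, -250.8, 125.8]
tool_rot: [-3.141, 0.002, -0.228]
force: [-0.2, 0.5, 0.0]
width: 36.3
```

Call:
apply_moves([
  [[0,0,0,0,0,0],[0,0,0,0,0,0],[0,0,0,0,0,0],[0,0,0,0,0,0],[0,0,0,0,0,0]],
], claw=-1)

```text
clock: 4.62
eef_pos: [369.4, -251.8, 126.9]
tool_rot: [3.141, -0.004, -0.228]
force: [5.7, -1.1, -0.1]
width: 7.5
```

```bash
python3 - <<'E'
from plan import *
# arc plan from theta0=.2; bar rel hinge; TCP offset const
p,R=cur();h=np.array([563.8,-297.2,102]);y=-.23
ex=np.array([np.cos(y),np.sin(y),0]);ez=np.array([0,0,1.])
bar=lambda t:h+205*(-np.cos(t)*ex+np.sin(t)*ez)
off=p-bar(.2);print(p,off,ctrl.read_state()["width"],ctrl.read_state()["force"])
plan([(bar(t)+off,None,1) for t in np.linspace(.2,1.5,16)[1:]])
E
```

```text
[ 369.40983738 -251.77801478  126.8562357 ] [  1.23270518  -0.3818108  -15.87097712] 7.464778733558366 [ 5.72547005 -1.09510494 -0.11712687]
[[0.09, 0.0, -0.34, 0.0, 0.0, 0.0], [0.12, 0.0, -0.34, 0.0, 0.0, 0.0], [0.15, 0.0, -0.32, 0.0, 0.0, 0.0], [0.17, 0.0, -0.31, 0.0, 0.0, 0.0], [0.2, 0.0, -0.29, 0.0, 0.0, 0.0]]
[[0.22, 0.0, -0.28, 0.0, 0.0, 0.0], [0.25, 0.0, -0.26, 0.0, 0.0, 0.0], [0.27, 0.0, -0.23, 0.0, 0.0, 0.0], [0.29, 0.0, -0.21, 0.0, 0.0, 0.0], [0.3, 0.0, -0.18, 0.0, 0.0, 0.0]]
[[0.32, 0.0, -0.16, 0.0, 0.0, 0.0], [0.33, 0.0, -0.13, 0.0, 0.0, 0.0], [0.34, 0.0, -0.1, 0.0, 0.0, 0.0], [0.35, 0.0, -0.07, 0.0, 0.0, 0.0], [0.35, 0.0, -0.04, 0.0, 0.0, 0.0]]
```

Call:
apply_moves([
  [[0.09,0,-0.34,0,0,0],[0.12,0,-0.34,0,0,0],[0.15,0,-0.32,0,0,0],[0.17,0,-0.31,0,0,0],[0.2,0,-0.29,0,0,0]],
])

```text
clock: 5.25
eef_pos: [398.7, -258.8, 205.5]
tool_rot: [-3.141, 0.009, -0.229]
force: [-2.5, -1.1, -2.4]
width: 7.4
```

```bash
python3 - <<'E'
from plan import *
b=crop(viewer.get_image("scene"),150,60,100,100,4)
cv2.imwrite("pics/g2.png",b);s=ctrl.read_state();print(s["force"],s["width"],s["eef_pos"],s["qpos"])
E
```

```text
[-5.82319241  0.4260881   5.33146577] 7.294885550732393 [ 399.82193111 -259.02423881  207.10173997] [ 0.68007195  0.42846234 -0.22945598  2.0040319   0.14480432  0.73219035
  0.13318955]
```

View pics/g2.png

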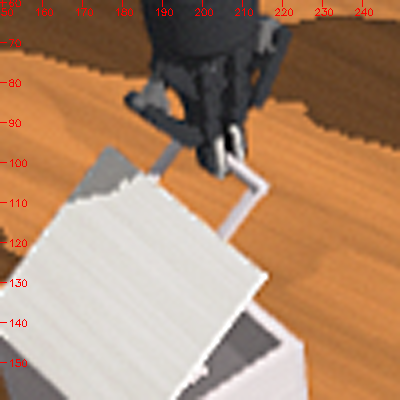

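The bar is held between the fingers at about (206,96) and the lid is rising. I'll continue along the arc.

Call:
apply_moves([
  [[0.22,0,-0.28,0,0,0],[0.25,0,-0.26,0,0,0],[0.27,0,-0.23,0,0,0],[0.29,0,-0.21,0,0,0],[0.3,0,-0.18,0,0,0]],
])

```text
clock: 5.92
eef_pos: [455.7, -272.5, 264.6]
tool_rot: [3.142, 0.026, -0.231]
force: [-25.1, 7.6, 36.5]
width: 7.5
```

Call:
apply_moves([
  [[0.32,0,-0.16,0,0,0],[0.33,0,-0.13,0,0,0],[0.34,0,-0.1,0,0,0],[0.35,0,-0.07,0,0,0],[0.35,0,-0.04,0,0,0]],
])

```text
clock: 6.55
eef_pos: [551.1, -295.3, 296.1]
tool_rot: [3.138, -0.007, -0.229]
force: [-5.3, 0.6, 27.5]
width: 7.5
```

```bash
python3 - <<'E'
from plan import *
b=crop(viewer.get_image("scene"),120,30,120,120,4)
cv2.imwrite("pics/g3.png",b);s=ctrl.read_state();print(s["force"],s["width"],s["eef_pos"],s["qpos"])
E
```

```text
[-1.61674232 -0.6595113  33.42323339] 7.522257302160389 [ 553.90181319 -295.93732409  296.24723276] [ 0.58674068  0.53760348 -0.23275927  1.50496235  0.13559447  1.10364466
  0.09717751]
```

Call:
apply_moves([
  [[0,0,0,0,0,0],[0,0,0,0,0,0],[0,0,-0.3,0,0,0],[0,0,-0.5,0,0,0],[0,0,-0.5,0,0,0]],
], claw=0)

```text
clock: 7.22
eef_pos: [549.8, -293.4, 355.2]
tool_rot: [-3.141, 0.001, -0.228]
force: [0.3, -0.6, -0.0]
width: 42.7
```

```bash
python3 - <<'E'
from plan import *
b=crop(viewer.get_image("scene"),120,30,120,130,4)
cv2.imwrite("pics/g3.png",b)
plan([((604.6,-9.6,300),down(-1.409),15),((604.6,-9.6,130),None,5),((604.6,-9.6,52),None,5)])
E
```

```text
[[-0.02, -0.39, 0.08, 0.0, 0.0, 0.75], [-0.05, -0.38, 0.08, 0.0, 0.0, 0.75], [-0.08, -0.38, 0.08, 0.0, 0.0, 0.75], [-0.11, -0.37, 0.08, 0.0, 0.0, 0.75], [-0.14, -0.36, 0.08, 0.0, 0.0, 0.75]]
[[-0.16, -0.35, 0.08, 0.0, 0.0, 0.75], [-0.19, -0.34, 0.08, 0.0, 0.0, 0.75], [-0.22, -0.32, 0.08, 0.0, 0.0, 0.75], [-0.24, -0.3, 0.08, 0.0, 0.0, 0.75], [-0.26, -0.28, 0.08, 0.0, 0.0, 0.75]]
[[-0.29, -0.26, 0.08, 0.0, 0.0, 0.75], [-0.3, -0.24, 0.08, 0.0, 0.0, 0.75], [-0.32, -0.21, 0.08, 0.0, 0.0, 0.75], [-0.34, -0.19, 0.08, 0.0, 0.0, 0.75], [-0.35, -0.16, 0.08, 0.0, 0.0, 0.75]]
[[0.0, 0.0, 0.68, 0.0, 0.0, 0.0], [0.0, 0.0, 0.68, 0.0, 0.0, 0.0], [0.0, 0.0, 0.68, 0.0, 0.0, 0.0], [0.0, 0.0, 0.68, 0.0, 0.0, 0.0], [0.0, 0.0, 0.68, 0.0, 0.0, 0.0]]
[[0.0, 0.0, 0.31, 0.0, 0.0, 0.0], [0.0, 0.0, 0.31, 0.0, 0.0, 0.0], [0.0, 0.0, 0.31, 0.0, 0.0, 0.0], [0.0, 0.0, 0.31, 0.0, 0.0, 0.0], [0.0, 0.0, 0.31, 0.0, 0.0, 0.0]]
```

View pics/g3.png

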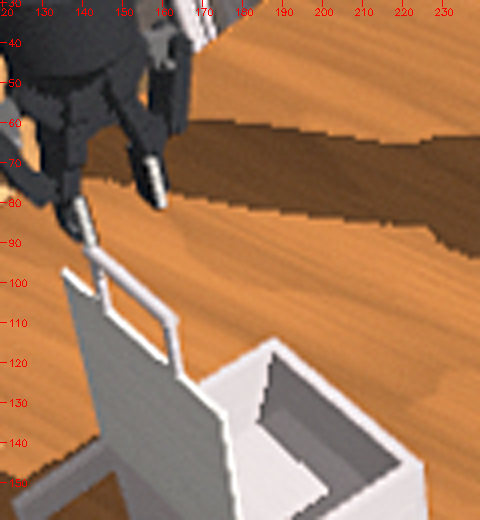

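Call:
apply_moves([
  [[-0.02,-0.39,0,0,0,0.75],[-0.05,-0.38,0,0,0,0.75],[-0.08,-0.38,0,0,0,0.75],[-0.11,-0.37,0,0,0,0.75],[-0.14,-0.36,0,0,0,0.75]],
], claw=0.35)

```text
clock: 7.9
eef_pos: [566.8, -197.6, 354.3]
tool_rot: [3.141, 0.001, -0.623]
force: [0.0, -0.2, -0.5]
width: 57.8
```

Call:
apply_moves([
  [[-0.16,-0.35,0.16,0,0,0.75],[-0.19,-0.34,0.16,0,0,0.75],[-0.22,-0.32,0.16,0,0,0.75],[-0.24,-0.3,0.16,0,0,0.75],[-0.26,-0.28,0.16,0,0,0.75]],
])

```text
clock: 8.52
eef_pos: [584.6, -102.8, 314.1]
tool_rot: [3.141, 0.001, -1.016]
force: [0.9, -0.2, 0.5]
width: 57.4
```

Call:
apply_moves([
  [[-0.29,-0.26,0.3,0,0,0.75],[-0.3,-0.24,0.5,0,0,0.75],[-0.32,-0.21,0.5,0,0,0.75],[-0.34,-0.19,0.5,0,0,0.75],[-0.35,-0.16,0.5,0,0,0.75]],
])

```text
clock: 9.15
eef_pos: [602.4, -8.0, 198.6]
tool_rot: [3.141, 0.0, -1.409]
force: [0.6, -0.0, 0.1]
width: 57.1
```

```bash
python3 - <<'E'
from plan import *
print(cur()[0],ctrl.read_state()["qpos"])
plan([((604.6,-9.6,120),down(-1.409),5),((604.6,-9.6,52),None,5)])
E
```

```text
[602.37483775  -7.97018389 198.59536572] [-0.03958812  0.59532307  0.00999463  1.69114325 -0.00755564  0.85564929
 -1.43496364]
[[0.01, -0.01, 0.31, 0.0, 0.0, 0.0], [0.01, -0.01, 0.31, 0.0, 0.0, 0.0], [0.01, -0.01, 0.31, 0.0, 0.0, 0.0], [0.01, -0.01, 0.31, 0.0, 0.0, 0.0], [0.01, -0.01, 0.31, 0.0, 0.0, 0.0]]
[[0.0, 0.0, 0.27, 0.0, 0.0, 0.0], [0.0, 0.0, 0.27, 0.0, 0.0, 0.0], [0.0, 0.0, 0.27, 0.0, 0.0, 0.0], [0.0, 0.0, 0.27, 0.0, 0.0, 0.0], [0.0, 0.0, 0.27, 0.0, 0.0, 0.0]]
```

Call:
apply_moves([
  [[0.01,-0.01,0.35,0,0,0],[0.01,-0.01,0.35,0,0,0],[0.01,-0.01,0.35,0,0,0],[0.01,-0.01,0.35,0,0,0],[0.01,-0.01,0.35,0,0,0]],
])

```text
clock: 9.78
eef_pos: [605.5, -11.1, 110.8]
tool_rot: [-3.141, -0.0, -1.407]
force: [-0.5, 0.2, 0.3]
width: 57.8
```

Call:
apply_moves([
  [[0,0,0.35,0,0,0],[0,0,0.35,0,0,0],[0,0,0.3,0,0,0],[0,0,0.15,0,0,0],[0,0,0,0,0,0]],
])

```text
clock: 10.4
eef_pos: [605.1, -10.6, 53.8]
tool_rot: [3.141, 0.0, -1.406]
force: [-0.2, -0.2, 0.3]
width: 57.8
```

```bash
python3 - <<'E'
from plan import *
a=crop(viewer.get_image("top"),220,140,66,66,5);b=crop(viewer.get_image("scene"),196,170,85,85,5)
cv2.imwrite("pics/g4.png",np.hstack([cv2.resize(a,(425,425)),b])[:, :800]);p,_=cur();print(p,ctrl.read_state()["force"],[proj(n,p) for n in C])
E
```

```text
[605.8303202  -10.63624527  54.71490968] [ 0.75641136 -0.75434925  0.3679624 ] [array([236.52377888, 221.77845274]), array([252.3946558 , 165.75296556])]
```

View pics/g4.png

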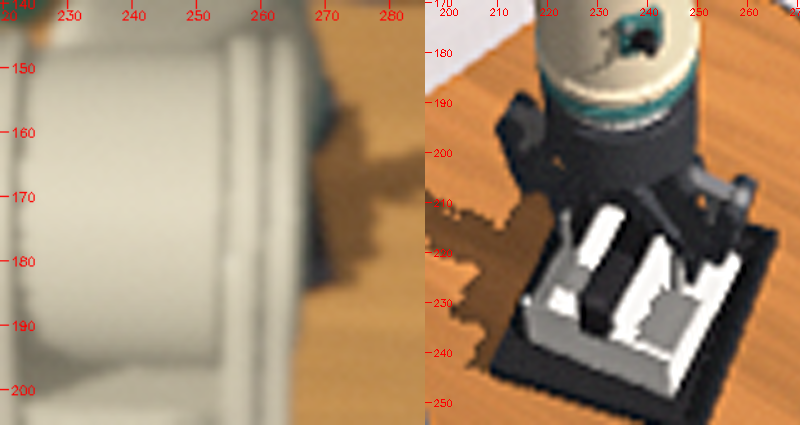

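Call:
apply_moves([
  [[0,0,0.05,0,0,0],[0,0,0,0,0,0],[0,0,0,0,0,0],[0,0,0,0,0,0],[0,0,0,0,0,0]],
], claw=-1)

```text
clock: 11.12
eef_pos: [605.7, -10.7, 52.2]
tool_rot: [-3.141, -0.0, -1.406]
force: [-0.4, 0.2, 4.3]
width: 17.0
```

Call:
apply_moves([
  [[0,0,0,0,0,0],[0,0,-0.1,0,0,0],[0,0,-0.3,0,0,0],[0,0,-0.5,0,0,0],[0,0,-0.5,0,0,0]],
])

```text
clock: 11.75
eef_pos: [605.2, -10.6, 122.9]
tool_rot: [3.141, 0.0, -1.406]
force: [-0.3, 0.9, -2.4]
width: 17.1
```

```bash
python3 - <<'E'
from plan import *
p,R=cur();s=ctrl.read_state();print(p,s["tool_rot"],s["width"],s["force"],s["qpos"])
E
```

```text
[605.17315984 -10.6187956  122.93144346] [ 3.14128533e+00  7.31804310e-05 -1.40599548e+00] 17.089284104150803 [-0.3066112   0.88339154 -2.43717132] [-0.0325944   0.69637883  0.0061022   1.74559146 -0.00612369  0.69995521
 -1.42922333]
```

```bash
python3 - <<'E'
from plan import *
from scipy.optimize import minimize
from scipy.ndimage import map_coordinates
G={}
for n in C:
    g=cv2.GaussianBlur(cv2.imread(f"pics/{n}0.png").astype(np.float32),(0,0),.8)
    G[n]=np.sqrt(sum(cv2.Sobel(g[:,:,i],5,1,0)**2+cv2.Sobel(g[:,:,i],5,0,1)**2 for i in range(3)))
def rect(a,b,z):
    t=np.linspace(-1,1,60);return np.array([[a*s,b*u,z] for s in(-1,1) for u in t]+[[a*u,b*s,z] for s in(-1,1) for u in t])
P=np.vstack([rect(109,52.5,55),rect(105,48.5,55)])
def cost(p,cams):
    c,s=np.cos(p[2]),np.sin(p[2]);W=np.c_[p[0]+c*P[:,0]-s*P[:,1],p[1]+s*P[:,0]+c*P[:,1],P[:,2]]
    return -sum(map_coordinates(G[n],proj(n,W)[:,::-1].T,order=1).mean() for n in cams)
for cams in(["top"],["scene"],["top","scene"]):
    best=min((minimize(cost,[505.5+dx,236.4+dy,.124+a],args=(cams,),method="Nelder-Mead",options=dict(initial_simplex=np.array([505.5+dx,236.4+dy,.124+a])+np.array([[0,0,0],[4,0,0],[0,4,0],[0,0,.03]]))) for dx in(-4,0,4) for dy in(-4,0,4) for a in(-.03,0,.03)),key=lambda r:r.fun)
    print(cams,np.round(best.x,3),best.fun)
plan([((556,242.6,175),down(.124-np.pi/2),10),((556,242.6,120),None,5)])
E
```

```text
['top'] [5.06119e+02 2.35962e+02 1.29000e-01] -216.84848022460938
['scene'] [5.08574e+02 2.36833e+02 1.23000e-01] -336.0326843261719
['top', 'scene'] [5.08084e+02 2.36606e+02 1.28000e-01] -548.8177490234375
[[-0.52, 0.01, -0.1, 0.0, 0.0, 0.04], [-0.52, 0.02, -0.1, 0.0, 0.0, 0.04], [-0.52, 0.02, -0.1, 0.0, 0.0, 0.04], [-0.52, 0.02, -0.1, 0.0, 0.0, 0.04], [-0.52, 0.02, -0.1, 0.0, 0.0, 0.04]]
[[-0.52, 0.02, -0.1, 0.0, 0.0, 0.04], [-0.52, 0.03, -0.1, 0.0, 0.0, 0.04], [-0.52, 0.03, -0.1, 0.0, 0.0, 0.04], [-0.51, 0.03, -0.1, 0.0, 0.0, 0.04], [-0.51, 0.03, -0.1, 0.0, 0.0, 0.04]]
[[0.0, 0.0, 0.22, 0.0, 0.0, 0.0], [0.0, 0.0, 0.22, 0.0, 0.0, 0.0], [0.0, 0.0, 0.22, 0.0, 0.0, 0.0], [0.0, 0.0, 0.22, 0.0, 0.0, 0.0], [0.0, 0.0, 0.22, 0.0, 0.0, 0.0]]
```

Call:
apply_moves([
  [[-0.52,0.01,-0.1,0,0,0.04],[-0.52,0.02,-0.1,0,0,0.04],[-0.52,0.02,-0.1,0,0,0.04],[-0.52,0.02,-0.1,0,0,0.04],[-0.52,0.02,-0.1,0,0,0.04]],
])

```text
clock: 12.38
eef_pos: [580.4, 118.0, 147.6]
tool_rot: [-3.141, 0.0, -1.427]
force: [-0.9, 0.8, -3.0]
width: 16.9
```

Call:
apply_moves([
  [[-0.52,0.02,0,0,0,0.04],[-0.52,0.03,0,0,0,0.04],[-0.52,0.03,0,0,0,0.04],[-0.5,0.02,0.1,0,0,0.04],[-0.5,0,0.2,0,0,0]],
])

```text
clock: 13.0
eef_pos: [558.5, 244.2, 132.7]
tool_rot: [-3.14, 0.001, -1.444]
force: [0.4, -0.3, -2.2]
width: 16.8
```

```bash
python3 - <<'E'
from plan import *
viewer.get_image("top");print(ctrl.read_state()["eef_pos"],ctrl.read_state()["tool_rot"],ctrl.read_state()["force"],ctrl.read_state()["qpos"])
plan([((558,243,118),down(.127-np.pi/2),5),((558,243,63),None,5)])
E
```

```text
[556.42326601 249.23087585 131.09259113] [ 3.14054106  0.00389709 -1.43875457] [-0.86650724  3.79900032 -3.37932641] [-0.49323845  0.69100591  0.04587192  1.72858169 -0.05028293  0.72289793
 -1.85891895]
[[0.03, 0.0, 0.05, 0.0, 0.01, 0.01], [0.03, 0.0, 0.05, 0.0, 0.01, 0.01], [0.03, 0.0, 0.05, 0.0, 0.01, 0.01], [0.03, 0.0, 0.05, 0.0, 0.01, 0.01], [0.03, 0.0, 0.05, 0.0, 0.01, 0.01]]
[[0.0, 0.0, 0.22, 0.0, 0.0, 0.0], [0.0, 0.0, 0.22, 0.0, 0.0, 0.0], [0.0, 0.0, 0.22, 0.0, 0.0, 0.0], [0.0, 0.0, 0.22, 0.0, 0.0, 0.0], [0.0, 0.0, 0.22, 0.0, 0.0, 0.0]]
```

Call:
apply_moves([
  [[0,0,0,0,0,0],[0,0,0,0,0,0],[0,0,0.1,0,0,0],[0,0,0.1,0,0,0],[0,0,0,0,0,0]],
])

```text
clock: 13.68
eef_pos: [558.1, 242.7, 121.2]
tool_rot: [3.14, -0.0, -1.444]
force: [-0.1, -0.1, -2.4]
width: 17.3
```

```bash
python3 - <<'E'
from plan import *
b=viewer.get_image("scene");cv2.imwrite("pics/g5.png",crop(b,280,160,100,130,4.6))
p,R=cur();print(p,R.as_euler("xyz"),ctrl.read_state()["force"])
plan([((558,243,105),down(.127-np.pi/2),5),((558,243,62),None,5)])
E
```

```text
[558.27913701 242.91678279 121.48439392] [ 3.14092809e+00 -2.40615256e-04 -1.44405198e+00] [-0.17886754 -0.24392777 -2.05173568]
[[0.0, 0.0, 0.07, 0.0, 0.0, 0.0], [0.0, 0.0, 0.07, 0.0, 0.0, 0.0], [0.0, 0.0, 0.07, 0.0, 0.0, 0.0], [0.0, 0.0, 0.07, 0.0, 0.0, 0.0], [0.0, 0.0, 0.07, 0.0, 0.0, 0.0]]
[[0.0, 0.0, 0.17, 0.0, 0.0, 0.0], [0.0, 0.0, 0.17, 0.0, 0.0, 0.0], [0.0, 0.0, 0.17, 0.0, 0.0, 0.0], [0.0, 0.0, 0.17, 0.0, 0.0, 0.0], [0.0, 0.0, 0.17, 0.0, 0.0, 0.0]]
```

View pics/g5.png

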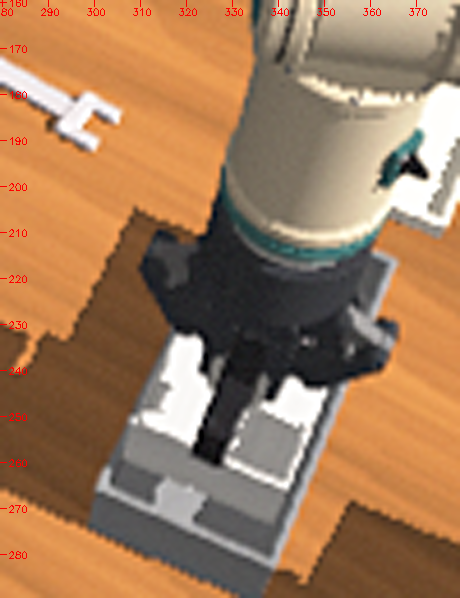

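Call:
apply_moves([
  [[0,0,0.25,0,0,0],[0,0,0.25,0,0,0],[0,0,0.25,0,0,0],[0,0,0.2,0,0,0],[0,0,0.15,0,0,0]],
])

```text
clock: 14.35
eef_pos: [558.2, 243.1, 65.9]
tool_rot: [3.141, -0.0, -1.444]
force: [-0.3, 0.1, -1.8]
width: 17.2
```

Call:
apply_moves([
  [[0,0,0.05,0,0,0],[0,0,0.04,0,0,0],[0,0,0.01,0,0,0],[0,0,0,0,0,0],[0,0,0,0,0,0]],
])

```text
clock: 14.98
eef_pos: [558.6, 243.3, 62.1]
tool_rot: [-3.141, 0.0, -1.444]
force: [0.3, -1.0, -2.7]
width: 17.1
```

```bash
python3 - <<'E'
from plan import *
s=ctrl.read_state();print(s["eef_pos"],s["tool_rot"],s["force"],s["torque"])
E
```

```text
[558.60605562 243.30757302  62.10311935] [-3.14109048e+00  1.71400694e-04 -1.44372642e+00] [ 0.33626855 -1.00188801 -2.72456896] [ 0.02404846  0.00869312 -0.00498701]
```

Call:
apply_moves([
  [[0,0,0,0.2,0,0],[0,0,0,0.2,0,0],[0,0,0.01,0,0,0],[0,0,0,0,0,0],[0,0,0,0,0,0]],
])

```text
clock: 15.6
eef_pos: [558.5, 243.3, 61.8]
tool_rot: [-3.1, 0.0, -1.444]
force: [-1.6, -0.0, 6.7]
width: 17.1
```

Call:
apply_moves([
  [[0,0.1,0,0,0,0],[0,0.1,0,0,0,0],[0,0.1,0,0,0,0],[0,0.1,0,0,0,0],[0,0,0,0,0,0]],
])

```text
clock: 16.23
eef_pos: [541.1, 241.7, 62.1]
tool_rot: [-3.094, 0.002, -1.444]
force: [1.2, 0.5, 8.9]
width: 17.2
```

```bash
python3 - <<'E'
from plan import *
s=ctrl.read_state();print(s["eef_pos"],s["tool_rot"],s["force"],s["torque"])
E
```

```text
[541.11587824 241.69488893  62.0974924 ] [-3.09429487e+00  1.68947521e-03 -1.44393011e+00] [1.17688065 0.48450918 8.92156981] [-0.0605977   0.10551871  0.03244473]
```

Call:
apply_moves([
  [[0,0.1,0,0,0,0],[0,0.1,0,0,0,0],[0,0.1,0,0,0,0],[0,0.1,0,0,0,0],[0,0.1,0,0,0,0]],
])

```text
clock: 16.85
eef_pos: [519.6, 239.4, 62.3]
tool_rot: [-3.088, 0.003, -1.444]
force: [4.3, 1.2, 13.7]
width: 16.8
```

Call:
apply_moves([
  [[0,0.1,0,0,0,0],[0,0.1,0,0,0,0],[0,0.1,0,0,0,0],[0,0.1,0,0,0,0],[0,0.1,0,0,0,0]],
])

```text
clock: 17.48
eef_pos: [496.8, 237.0, 62.3]
tool_rot: [-3.084, 0.005, -1.444]
force: [7.9, 0.2, 21.7]
width: 17.3
```

```bash
python3 - <<'E'
from plan import *
s=ctrl.read_state();print(s["eef_pos"],s["tool_rot"],s["force"],s["torque"])
E
```

```text
[496.83712914 237.00892275  62.29450477] [-3.08355309  0.00464745 -1.44443874] [ 7.93845403  0.21374287 21.69924455] [-0.17318029 -1.06189635  0.04030071]
```

Call:
apply_moves([
  [[0,0,-0.02,0,0,0],[0,0,0,0,0,0],[0,0,0,0,0,0],[0,0,0,0,0,0],[0,0,0,0,0,0]],
])

```text
clock: 18.1
eef_pos: [495.1, 236.7, 62.3]
tool_rot: [-3.087, 0.004, -1.444]
force: [4.3, 0.6, 14.8]
width: 17.1
```

```bash
python3 - <<'E'
from plan import *
b=viewer.get_image("scene");t=viewer.get_image("top")
m=np.hstack([crop(b,280,160,100,130,4),cv2.resize(crop(t,150,150,60,80,6),None,fx=1,fy=1)[:520].copy() if 0 else np.pad(crop(t,150,145,60,86,6),((0,4),(0,0),(0,0)))])
cv2.imwrite("pics/g6.png",m)
s=ctrl.read_state();print(s["eef_pos"],s["tool_rot"],s["force"],s["torque"])
E
```

```text
[495.09128469 236.64194273  62.31195432] [-3.08730313  0.00384351 -1.44423933] [ 4.5145039   0.10780509 16.09786639] [-0.03723862 -0.58488098  0.03803463]
```

View pics/g6.png

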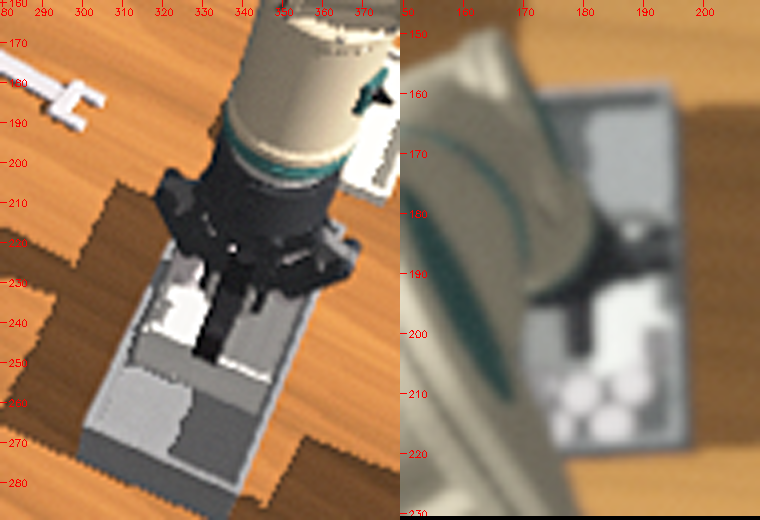

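Call:
apply_moves([
  [[0,0.1,0,0,0,0],[0,0.1,0,0,0,0],[0,0.1,0,0,0,0],[0,0.1,0,0,0,0],[0,0,0,0,0,0]],
])

```text
clock: 18.82
eef_pos: [477.1, 234.5, 62.3]
tool_rot: [-3.083, 0.005, -1.445]
force: [6.8, 0.0, 20.9]
width: 17.1
```

Call:
apply_moves([
  [[0,0.1,0,0,0,0],[0,0.1,0,0,0,0],[0,0.1,0,0,0,0],[0,0,0,0,0,0],[0,0,0,0,0,0]],
])

```text
clock: 19.45
eef_pos: [466.1, 233.7, 62.4]
tool_rot: [-3.076, 0.007, -1.445]
force: [11.9, -0.1, 21.3]
width: 16.8
```

```bash
python3 - <<'E'
from plan import *
s=ctrl.read_state();print(s["eef_pos"],s["tool_rot"],s["force"],s["torque"])
p=s["eef_pos"]-[507.5,236.5,0];c,n=np.cos(.127),np.sin(.127);print(c*p[0]+n*p[1],-n*p[0]+c*p[1])
E
```

```text
[466.08527323 233.67437148  62.42115896] [-3.07614076  0.00664136 -1.44462213] [11.93010407 -0.08194496 21.25675483] [-0.18205243 -2.24607088  0.24247509]
-41.43907731526689 2.442670980556927
```

Call:
apply_moves([
  [[0,0.08,0,0,0,0],[0,0.08,0,0,0,0],[0,0.08,0,0,0,0],[0,0.04,0,0,0,0],[0,0,0,0,0,0]],
])

```text
clock: 20.08
eef_pos: [461.7, 233.7, 64.0]
tool_rot: [-3.058, 0.011, -1.446]
force: [24.1, -1.9, 21.4]
width: 16.9
```

```bash
python3 - <<'E'
from plan import *
b=viewer.get_image("scene");t=viewer.get_image("top")
m=np.hstack([crop(b,290,150,90,130,4),np.pad(crop(t,150,145,60,86,6),((0,4),(0,0),(0,0)))])
cv2.imwrite("pics/g7.png",m)
s=ctrl.read_state();print(s["eef_pos"],s["tool_rot"],s["force"],s["torque"])
p=s["eef_pos"]-[507.5,236.5,0];c,n=np.cos(.127),np.sin(.127);print(c*p[0]+n*p[1],-n*p[0]+c*p[1])
print(viewer.find_in("top","blank0"))
E
```

```text
[461.71579657 233.752418    63.9816586 ] [-3.05788094  0.01054771 -1.44569569] [24.43117094 -1.2015589  22.3598129 ] [-0.37282227 -5.5897545   0.5258784 ]
-45.76347837758181 3.073521942830853
[{'location': [0.3641, 0.5508], 'score': 0.38}]
```

View pics/g7.png

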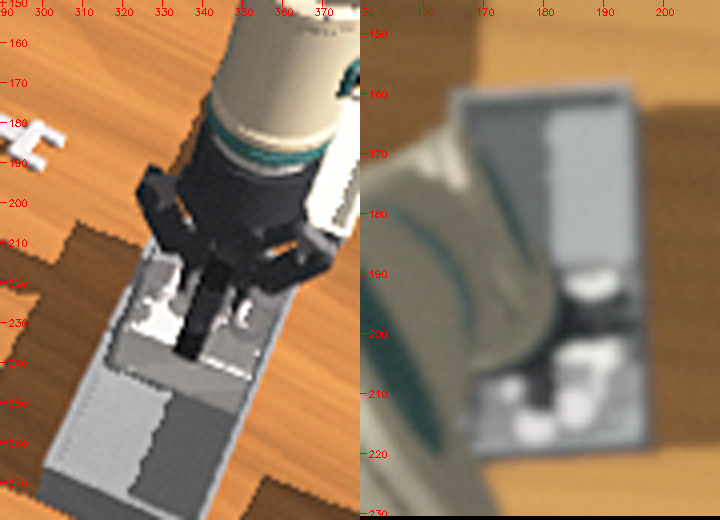

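Call:
apply_moves([
  [[0,0,-0.02,-0.3,0,0],[0,0,-0.04,-0.3,0,0],[0,0,-0.04,-0.3,0,0],[0,-0.04,-0.06,-0.3,0,0],[0,0,0,0,0,0]],
])

```text
clock: 20.85
eef_pos: [452.6, 230.6, 66.6]
tool_rot: [3.076, 0.004, -1.445]
force: [12.3, 0.7, 0.7]
width: 17.1
```

```bash
cat > st.py <<'E'
from plan import *
def st():
    s=ctrl.read_state();p=s["eef_pos"]-[507.5,236.5,0];c,n=np.cos(.127),np.sin(.127)
    R=Ro.from_euler("xyz",s["tool_rot"]);ty=R.apply([0,1,0]);f=-np.arcsin(-ty[2])
    print("local",np.round([c*p[0]+n*p[1],-n*p[0]+c*p[1],p[2]],1),"front-up deg",round(np.degrees(np.arcsin(ty[2])),2),"F",np.round(s["force"],1),"M",np.round(s["torque"],2),"w",round(s["width"],1))
    e=s["eef_pos"]+R.apply([0,50,48])-[507.5,236.5,0];print("edge local",round(c*e[0]+n*e[1],1),"z",round(e[2],1),"back z",round((s["eef_pos"]+R.apply([0,-46,48]))[2],1))
if __name__=="__main__":st()
E
python3 st.py
```

```text
local [-55.2   1.1  66.6] front-up deg 3.73 F [12.3  0.7  0.7] M [-0.04 -3.05  0.37] w 17.1
edge local -108.2 z 21.9 back z 15.7
```

Call:
apply_moves([
  [[0,-0.1,-0.06,-0.4,0,0],[0,-0.1,-0.06,-0.5,0,0],[0,-0.1,-0.06,-0.5,0,0],[0,-0.08,-0.06,-0.5,0,0],[0,0,0,0,0,0]],
])

```text
clock: 21.48
eef_pos: [465.0, 230.8, 72.8]
tool_rot: [2.862, -0.0, -1.445]
force: [0.5, -0.3, -8.4]
width: 17.1
```

```bash
python3 st.py
```

```text
local [-42.9  -0.3  72.8] front-up deg 16.04 F [ 0.5 -0.3 -8.4] M [-0.   -1.07  0.03] w 17.1
edge local -104.2 z 40.5 back z 13.9
```

Call:
apply_moves([
  [[0,-0.06,-0.06,-0.5,0,0],[0,0.02,-0.1,-0.3,0,0],[0,0.07,-0.2,0,0,0],[0,0.1,-0.3,0,0,0],[0,0.14,-0.4,0,0,0]],
])

```text
clock: 22.1
eef_pos: [468.2, 231.9, 130.2]
tool_rot: [2.775, 0.0, -1.443]
force: [0.4, 0.6, -5.7]
width: 17.2
```

Call:
apply_moves([
  [[0,0.14,-0.4,0,0,0],[0,0.14,-0.4,0,0,0],[0,0.1,-0.3,0,0,0],[0,0.05,-0.15,0,0,0],[0,0,0,0,0,0]],
])

```text
clock: 22.72
eef_pos: [471.4, 232.2, 195.4]
tool_rot: [2.776, 0.0, -1.444]
force: [0.4, -0.5, -6.1]
width: 17.0
```

```bash
python3 - <<'E'
from st import *
b=viewer.get_image("scene");t=viewer.get_image("top")
m=np.hstack([crop(b,290,130,90,130,4),np.pad(crop(t,150,145,60,86,6),((0,4),(0,0),(0,0)))])
cv2.imwrite("pics/g8.png",m);st();print([(np.array(d["location"])*[512,384],d["score"]) for n in C for d in viewer.find_in(n,"blank0")])
E
```

```text
local [-3.690e+01  1.000e-01  1.944e+02] front-up deg 21.06 F [ 0.2  0.7 -6.3] M [ 0.13 -0.9  -0.  ] w 16.7
edge local -100.8 z 167.6 back z 133.1
[(array([335.5136, 195.6864]), 0.57), (array([358.2976, 206.8992]), 0.53), (array([161.024 , 134.2848]), 0.39)]
```

View pics/g8.png

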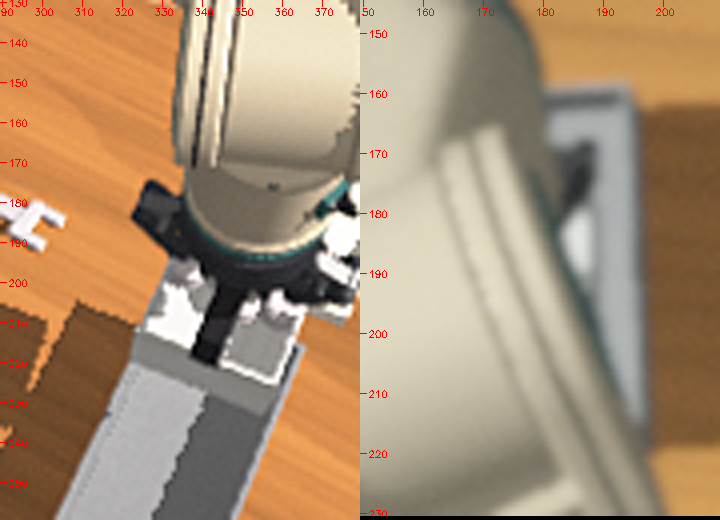

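```bash
python3 - <<'E'
from st import *
p,R=cur()
for sl in (0,8,16,24):
    # extra rotation of scoop about jaw axis at grip point (front down by sl)
    g=np.array([0,0,-17.]);Q=R*Ro.from_euler("x",sl,degrees=True)
    f=lambda l:proj("scene",p+R.apply(g)+Q.apply([-l[1],-l[0],-l[2]])).round(0)
    print(sl,"backtop-",f((46,-44,-20)),"backtop+",f((46,44,-20)),"backbot-",f((46,-44,-65)),"backbot+",f((46,44,-65)),"bar end top",f((47,0,11)),"sidefront-",f((-16,-44,-32)))
E
```

```text
0 backtop- [324. 211.] backtop+ [359. 225.] backbot- [324. 215.] backbot+ [357. 228.] bar end top [342. 216.] sidefront- [333. 190.]
8 backtop- [324. 211.] backtop+ [358. 225.] backbot- [323. 217.] backbot+ [356. 231.] bar end top [342. 214.] sidefront- [333. 191.]
16 backtop- [323. 211.] backtop+ [359. 225.] backbot- [321. 219.] backbot+ [355. 233.] bar end top [343. 213.] sidefront- [332. 193.]
24 backtop- [323. 211.] backtop+ [359. 225.] backbot- [320. 221.] backbot+ [354. 235.] bar end top [343. 211.] sidefront- [331. 195.]
```

```bash
cat > slip.py <<'E'
from st import *
from scipy.ndimage import map_coordinates
def slip(verbose=True):
    b=cv2.GaussianBlur(viewer.get_image("scene").astype(np.float32),(0,0),.7)
    G=np.sqrt(sum(cv2.Sobel(b[:,:,i],5,1,0)**2+cv2.Sobel(b[:,:,i],5,0,1)**2 for i in range(3)))
    p,R=cur();t=np.linspace(0,1,40)[:,None]
    V={k:np.array(v,float) for k,v in dict(a=(46,-44,-20),b=(46,44,-20),c=(46,-44,-65),d=(46,44,-65)).items()}
    L=np.vstack([V[i]*(1-t)+V[j]*t for i,j in("ab","cd","ac","bd")])
    r=[]
    for sl in np.arange(-10,36,1.):
        Q=R*Ro.from_euler("x",sl,degrees=True)
        for dx in np.arange(-6,7,1.):
          for dz in (-3,0,3):
            W=p+R.apply([0,-dx,-17+dz])+Q.apply(np.c_[-L[:,1],-L[:,0],-L[:,2]])
            for du in(-1,0,1):
              r.append((map_coordinates(G,(proj("scene",W)+[du,0])[:,::-1].T,order=1).mean(),sl,dx,dz,du))
    r.sort(reverse=True);print(r[:8]);best={}
    for x in r: best.setdefault(x[1],round(float(x[0])))
    print([(k,best[k]) for k in sorted(best)][::2])
if __name__=="__main__":slip();st()
E
python3 slip.py
```

```text
[(np.float32(513.88), np.float64(-10.0), np.float64(4.0), 3, -1), (np.float32(511.54852), np.float64(-10.0), np.float64(5.0), -3, -1), (np.float32(510.0334), np.float64(-10.0), np.float64(5.0), 0, -1), (np.float32(500.2167), np.float64(-9.0), np.float64(4.0), 0, -1), (np.float32(498.66095), np.float64(-9.0), np.float64(3.0), 3, -1), (np.float32(498.3959), np.float64(-10.0), np.float64(4.0), 0, -1), (np.float32(497.0417), np.float64(-10.0), np.float64(5.0), 0, 0), (np.float32(496.2458), np.float64(-9.0), np.float64(4.0), -3, -1)]
[(np.float64(-10.0), 514), (np.float64(-8.0), 485), (np.float64(-6.0), 469), (np.float64(-4.0), 456), (np.float64(-2.0), 433), (np.float64(0.0), 414), (np.float64(2.0), 404), (np.float64(4.0), 366), (np.float64(6.0), 308), (np.float64(8.0), 274), (np.float64(10.0), 285), (np.float64(12.0), 301), (np.float64(14.0), 309), (np.float64(16.0), 309), (np.float64(18.0), 316), (np.float64(20.0), 316), (np.float64(22.0), 306), (np.float64(24.0), 292), (np.float64(26.0), 282), (np.float64(28.0), 284), (np.float64(30.0), 287), (np.float64(32.0), 288), (np.float64(34.0), 289)]
local [-3.680e+01  1.000e-01  1.942e+02] front-up deg 21.08 F [ 0.3  0.1 -6.2] M [ 0.11 -0.9  -0.04] w 17.1
edge local -100.7 z 167.4 back z 132.9
```

Call:
apply_moves([
  [[0,0.04,-0.05,-0.4,0,0],[0,0.04,-0.05,-0.5,0,0],[0,0.04,-0.05,-0.5,0,0],[0,0,0,-0.5,0,0],[0,0,0,-0.4,0,0]],
])

```text
clock: 23.6
eef_pos: [469.1, 231.7, 203.4]
tool_rot: [2.533, -0.0, -1.444]
force: [-0.5, -0.6, -6.1]
width: 16.7
```

Call:
apply_moves([
  [[0,0,0,0,0,0],[0,0,0,0,0,0],[0,0,0,0,0,0],[0,0,0,0,0,0],[0,0,0,0,0,0]],
])

```text
clock: 24.22
eef_pos: [468.8, 231.8, 204.4]
tool_rot: [2.535, 0.0, -1.444]
force: [-0.2, 0.1, -6.2]
width: 16.9
```

```bash
python3 - <<'E'
from st import *
b=viewer.get_image("scene");cv2.imwrite("pics/raw9.png",b);st();print(ctrl.read_state()["qpos"])
print([(np.round(np.array(d["location"])*[512,384],1),d["score"]) for l in("blank0","scoop_grip") for d in viewer.find_in("scene",l)])
p,R=cur()
# front-up tilt kept: build target orientation = Rz(dyaw)*R
D=Ro.from_euler("z",(-1.80+1.444))
plan([((560,0,230),Ro.from_euler("z",-.18)*R,10),((500,-275,240),D*R,12)])
E
```

```text
local [-3.890e+01  2.000e-01  2.044e+02] front-up deg 34.78 F [-0.3  0.1 -5.2] M [ 0.14 -1.23  0.08] w 17.0
edge local -107.4 z 193.5 back z 138.7
[-0.38616631  0.81576344 -0.03997551  1.39206741 -0.13783315  1.51992235
 -1.81738053]
[(array([356.7, 226.4]), 0.62), (array([343.5, 227.9]), 0.56), (array([344.5, 219. ]), 0.56), (array([423.7, 233.7]), 0.45), (array([344.9, 218.6]), 0.53)]
[[0.48, -0.07, -0.11, 0.0, -0.1, 0.14], [0.48, -0.08, -0.12, 0.0, -0.1, 0.14], [0.48, -0.09, -0.12, 0.0, -0.1, 0.14], [0.48, -0.09, -0.13, 0.0, -0.1, 0.14], [0.47, -0.1, -0.13, 0.0, -0.1, 0.14]]
[[0.47, -0.11, -0.14, 0.0, -0.1, 0.14], [0.47, -0.11, -0.14, 0.0, -0.1, 0.14], [0.46, -0.12, -0.15, 0.0, -0.1, 0.14], [0.46, -0.13, -0.15, 0.0, -0.1, 0.14], [0.46, -0.13, -0.16, 0.0, -0.1, 0.14]]
[[0.46, 0.07, 0.03, 0.0, -0.08, 0.12], [0.46, 0.07, 0.03, 0.0, -0.08, 0.12], [0.46, 0.06, 0.02, 0.0, -0.08, 0.12], [0.47, 0.05, 0.02, 0.0, -0.08, 0.12], [0.47, 0.05, 0.01, 0.0, -0.08, 0.12]]
[[0.47, 0.04, 0.01, 0.0, -0.08, 0.12], [0.47, 0.04, 0.01, 0.0, -0.08, 0.12], [0.47, 0.03, 0.0, 0.0, -0.08, 0.12], [0.47, 0.03, 0.0, 0.0, -0.08, 0.12], [0.47, 0.02, -0.01, 0.0, -0.08, 0.12]]
[[0.47, 0.02, -0.01, 0.0, -0.08, 0.12], [0.47, 0.01, -0.01, 0.0, -0.08, 0.12]]
```

Call:
apply_moves([
  [[0.2,-0.03,-0.05,0,-0.05,0.07],[0.35,-0.06,-0.1,0,-0.1,0.14],[0.48,-0.09,-0.12,0,-0.1,0.14],[0.48,-0.09,-0.13,0,-0.1,0.14],[0.47,-0.1,-0.13,0,-0.1,0.14]],
])

```text
clock: 25.0
eef_pos: [509.2, 133.4, 215.6]
tool_rot: [2.535, 0.0, -1.528]
force: [0.1, 0.2, -5.2]
width: 16.8
```

Call:
apply_moves([
  [[0.47,-0.11,-0.14,0,-0.1,0.14],[0.47,-0.11,-0.14,0,-0.1,0.14],[0.4,-0.12,-0.15,0,-0.1,0.14],[0.3,-0.1,-0.1,0,-0.1,0.14],[0.1,-0.05,-0.05,0,-0.1,0.14]],
])

```text
clock: 25.62
eef_pos: [547.1, 48.4, 225.0]
tool_rot: [2.534, 0.002, -1.617]
force: [0.2, -0.3, -5.6]
width: 16.7
```

```bash
python3 - <<'E'
from st import *
t=viewer.get_image("top");cv2.imwrite("pics/top10.png",t);b=viewer.get_image("scene");cv2.imwrite("pics/sc10.png",b);st();print(cur()[0],ctrl.read_state()["tool_rot"])
for n in C: print(n,[(np.round(np.array(d["location"])*[512,384],1),d["score"]) for d in viewer.find_in(n,"blank0")])
x,y,w,h=160,155,44,72;cv2.imwrite("pics/cand.png",np.hstack([crop(t,160,150,44,75,6),crop(b,210,110,80,75,6)]))
E
```

```text
local [  15.3 -190.9  224.9] front-up deg 34.81 F [-0.4  1.8 -5.7] M [-0.09 -1.31  0.02] w 17.5
edge local -52.1 z 214.1 back z 159.3
[546.85484542  49.04755653 224.94988411] [ 2.53403277e+00  2.07520789e-03 -1.61636176e+00]
scene [(array([346.3, 224.5]), 0.66), (array([265.6, 195.1]), 0.54), (array([358.9, 227.7]), 0.41), (array([272.3, 200.7]), 0.4)]
top [(array([179. , 211.7]), 0.58), (array([172. , 211.4]), 0.48)]
```

```bash
cat > tk.py <<'E'
from st import *
ex=np.array([.974,-.228,0]);T0=np.array([485.9,-279.0,0])
def pose(gx,gz,up,yaw=-1.80,lat=0):
    R=down(yaw)*Ro.from_euler("x",-up,degrees=True);ey=np.array([.228,.974,0])
    return T0+gx*ex+lat*ey+[0,0,gz]+R.apply([0,0,17.]),R
E
python3 - <<'E'
from tk import *
a=pose(-15,235,19);print(a[0])
p,R=cur();mid=((a[0]+p)/2)+[15,0,0]
Rm=down(-1.72)*Ro.from_euler("x",-28,degrees=True)
e=plan([(mid,Rm,8),(a[0],a[1],8)])
print("dump");plan([(*pose(-15,195,8),3),(*pose(-15,170,-10),4),(*pose(-15,162,-32),8)],e)
E
```

```text
[ 465.90008581 -274.32251397  218.92618421]
[[0.41, 0.03, 0.03, 0.14, -0.06, 0.11], [0.41, 0.03, 0.03, 0.14, -0.06, 0.11], [0.41, 0.03, 0.02, 0.14, -0.06, 0.11], [0.41, 0.02, 0.02, 0.14, -0.06, 0.11], [0.41, 0.02, 0.02, 0.14, -0.06, 0.11]]
[[0.41, 0.01, 0.02, 0.14, -0.06, 0.11], [0.41, 0.01, 0.01, 0.14, -0.06, 0.11], [0.41, 0.0, 0.01, 0.14, -0.06, 0.11], [0.42, 0.06, 0.04, 0.19, -0.04, 0.09], [0.42, 0.06, 0.04, 0.19, -0.04, 0.09]]
[[0.42, 0.06, 0.04, 0.19, -0.04, 0.09], [0.42, 0.05, 0.03, 0.19, -0.04, 0.09], [0.43, 0.05, 0.03, 0.19, -0.04, 0.09], [0.43, 0.05, 0.03, 0.19, -0.04, 0.09], [0.43, 0.04, 0.03, 0.19, -0.04, 0.09]]
[[0.43, 0.04, 0.02, 0.19, -0.04, 0.09]]
dump
[[0.0, -0.11, 0.25, 0.61, 0.0, 0.0], [0.0, -0.09, 0.26, 0.61, 0.0, 0.0], [0.0, -0.08, 0.26, 0.61, 0.0, 0.0], [0.0, -0.04, 0.12, 0.75, 0.0, 0.0], [0.0, -0.03, 0.12, 0.75, 0.0, 0.0]]
[[0.0, -0.02, 0.12, 0.75, 0.0, 0.0], [0.0, -0.01, 0.13, 0.75, 0.0, 0.0], [0.0, -0.01, 0.02, 0.46, 0.0, 0.0], [0.0, -0.01, 0.02, 0.46, 0.0, 0.0], [0.0, -0.01, 0.02, 0.46, 0.0, 0.0]]
[[0.0, -0.01, 0.02, 0.46, 0.0, 0.0], [0.0, -0.01, 0.02, 0.46, 0.0, 0.0], [0.0, -0.01, 0.02, 0.46, 0.0, 0.0], [0.0, -0.01, 0.02, 0.46, 0.0, 0.0], [0.0, -0.01, 0.02, 0.46, 0.0, 0.0]]
```

Call:
apply_moves([
  [[0.2,0.03,0.02,0.1,-0.05,0.08],[0.35,0.03,0.02,0.12,-0.05,0.09],[0.41,0.03,0.02,0.14,-0.05,0.09],[0.41,0.02,0.02,0.14,-0.05,0.09],[0.41,0.02,0.02,0.14,-0.05,0.09]],
])

```text
clock: 26.45
eef_pos: [532.1, -40.7, 224.6]
tool_rot: [2.602, -0.001, -1.67]
force: [-0.1, -0.7, -5.7]
width: 17.0
```

Call:
apply_moves([
  [[0.41,0.02,0.02,0.14,-0.05,0.09],[0.41,0.01,0.02,0.14,-0.05,0.09],[0.41,0,0.01,0.14,-0.05,0.09],[0.41,0.04,0.03,0.14,-0.05,0.09],[0.41,0.04,0.03,0.14,-0.04,0.09]],
])

```text
clock: 27.08
eef_pos: [512.5, -140.8, 222.4]
tool_rot: [2.675, -0.002, -1.722]
force: [0.1, 0.7, -5.0]
width: 16.8
```

Call:
apply_moves([
  [[0.42,0.06,0.03,0.14,-0.03,0.08],[0.42,0.06,0.03,0.14,-0.03,0.08],[0.42,0.05,0.03,0.14,-0.03,0.08],[0.42,0.05,0.03,0.14,-0.03,0.08],[0.42,0.05,0.03,0.14,-0.03,0.08]],
])

```text
clock: 27.7
eef_pos: [479.6, -241.7, 221.7]
tool_rot: [2.749, -0.005, -1.766]
force: [-0.7, 0.0, -5.8]
width: 17.2
```

Call:
apply_moves([
  [[0.35,0.05,0.03,0.14,-0.03,0.06],[0.25,0.03,0.01,0.14,-0.02,0.05],[0.12,0.01,0,0.14,-0.01,0.04],[0.05,0,0,0.1,0,0],[0,0,0,0.1,0,0]],
])

```text
clock: 28.32
eef_pos: [468.0, -276.6, 221.7]
tool_rot: [2.814, -0.004, -1.782]
force: [-0.4, 0.5, -6.3]
width: 16.7
```

```bash
python3 - <<'E'
from tk import *
b=viewer.get_image("scene");cv2.imwrite("pics/sc11.png",b);cv2.imwrite("pics/cand.png",crop(b,130,50,110,130,4.6))
st();s=ctrl.read_state();print(s["eef_pos"],s["tool_rot"],s["qpos"])
print([(np.round(np.array(d["location"])*[512,384],1),d["score"]) for d in viewer.find_in("scene","blank0")])
plan([(*pose(-15,195,8),3),(*pose(-15,170,-10),4),(*pose(-15,162,-32),8)])
E
```

```text
local [-104.3 -503.8  221.8] front-up deg 18.78 F [-0.3  1.  -4.6] M [-0.07 -0.54 -0.  ] w 17.2
edge local -163.6 z 192.5 back z 161.6
[ 467.84044489 -276.41859225  221.81449297] [ 2.81375482 -0.0040186  -1.78183008] [ 0.35136654  0.66218655  0.14062097  1.54730066  0.00202378  1.25307089
 -1.3071266 ]
[(array([357.8, 227. ]), 0.65), (array([347.5, 223.8]), 0.45)]
[[-0.01, -0.1, 0.27, 0.6, -0.03, 0.05], [-0.01, -0.08, 0.28, 0.6, -0.03, 0.05], [-0.01, -0.06, 0.28, 0.6, -0.03, 0.05], [0.0, -0.04, 0.12, 0.75, 0.0, 0.0], [0.0, -0.03, 0.12, 0.75, 0.0, 0.0]]
[[0.0, -0.02, 0.12, 0.75, 0.0, 0.0], [0.0, -0.01, 0.13, 0.75, 0.0, 0.0], [0.0, -0.01, 0.02, 0.46, 0.0, 0.0], [0.0, -0.01, 0.02, 0.46, 0.0, 0.0], [0.0, -0.01, 0.02, 0.46, 0.0, 0.0]]
[[0.0, -0.01, 0.02, 0.46, 0.0, 0.0], [0.0, -0.01, 0.02, 0.46, 0.0, 0.0], [0.0, -0.01, 0.02, 0.46, 0.0, 0.0], [0.0, -0.01, 0.02, 0.46, 0.0, 0.0], [0.0, -0.01, 0.02, 0.46, 0.0, 0.0]]
```

View pics/cand.png

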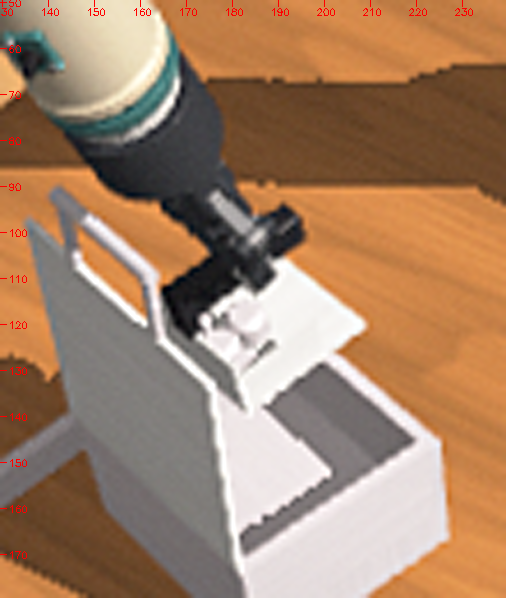

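Call:
apply_moves([
  [[0,-0.1,0.27,0.5,-0.03,0.05],[0,-0.08,0.28,0.5,-0.03,0.05],[0,-0.06,0.28,0.5,-0.03,0.05],[0,-0.04,0.12,0.6,0,0],[0,-0.03,0.12,0.6,0,0]],
])

```text
clock: 29.05
eef_pos: [469.5, -277.0, 165.8]
tool_rot: [3.096, 0.001, -1.799]
force: [0.3, 0.3, -5.2]
width: 17.2
```

Call:
apply_moves([
  [[0,-0.02,0.12,0.6,0,0],[0,-0.01,0.13,0.6,0,0],[0,-0.01,0.02,0.5,0,0],[0,-0.01,0.02,0.5,0,0],[0,-0.01,0.02,0.5,0,0]],
])

```text
clock: 29.68
eef_pos: [473.0, -278.0, 151.2]
tool_rot: [-2.903, 0.001, -1.799]
force: [-0.1, -0.5, -2.2]
width: 17.1
```

Call:
apply_moves([
  [[0,-0.01,0.02,0.5,0,0],[0,-0.01,0.02,0.5,0,0],[0,-0.01,0.02,0.5,0,0],[0,-0.01,0.02,0.5,0,0],[0,-0.01,0.02,0.5,0,0]],
])

```text
clock: 30.3
eef_pos: [482.7, -282.8, 170.2]
tool_rot: [-2.741, 0.03, -1.785]
force: [-0.1, 0.2, -2.3]
width: 17.0
```

```bash
python3 - <<'E'
from tk import *
b=viewer.get_image("scene");cv2.imwrite("pics/sc12.png",b);st();s=ctrl.read_state();print(s["eef_pos"],s["tool_rot"],s["qpos"])
print([(np.round(np.array(d["location"])*[512,384],1),d["score"]) for d in viewer.find_in("scene","blank0")])
E
```

```text
local [ -89.9 -514.3  172.1] front-up deg -23.21 F [-0.5 -2.  -1.6] M [ 0.    0.62 -0.07] w 17.0
edge local -114.7 z 108.3 back z 146.1
[ 483.50675156 -285.03559038  172.05072685] [-2.73635654  0.02853462 -1.78877154] [ 0.52775743  0.48173426  0.08235086  2.18105974 -1.09887309  0.23392564
 -0.15264474]
[(array([203.7, 143. ]), 0.64), (array([195.5, 148.9]), 0.61), (array([345.6, 223.7]), 0.39), (array([192.5, 135.7]), 0.39)]
```

Call:
apply_moves([
  [[0,0,-0.1,-0.6,0,0],[0,0,-0.2,-0.7,0,0],[0,0,-0.3,-0.7,0,0],[0,0,-0.3,-0.6,0,0],[0,0,-0.3,-0.4,0,0]],
])

```text
clock: 31.02
eef_pos: [469.0, -281.5, 228.6]
tool_rot: [-3.057, 0.029, -1.787]
force: [0.8, 0.7, -3.1]
width: 17.1
```

```bash
python3 - <<'E'
from tk import *
for n in C:
    b=viewer.get_image(n);cv2.imwrite(f"pics/{n}13.png",b)
    print(n,[(np.round(np.array(d["location"])*[512,384],1),d["score"]) for d in viewer.find_in(n,"blank0")])
    if n=="scene": print([(np.round(np.array(d["location"])*[512,384],1),d["score"]) for d in viewer.find_in(n,"blank1")])
st();s=ctrl.read_state();print(s["eef_pos"],s["tool_rot"],s["qpos"])
E
```

```text
scene [(array([422.2, 232.8]), 0.69), (array([203.6, 143. ]), 0.48), (array([195.3, 147.2]), 0.44), (array([345.9, 221.6]), 0.39), (array([206.4, 152.2]), 0.37), (array([246.5, 278.2]), 0.17)]
[(array([422.2, 232.8]), 0.69), (array([203.6, 143. ]), 0.48), (array([195.3, 147.2]), 0.44), (array([345.9, 221.6]), 0.39), (array([206.4, 152.2]), 0.37), (array([246.5, 278.2]), 0.17)]
top [(array([179.6, 215.1]), 0.36)]
local [-104.9 -509.1  227.4] front-up deg -4.92 F [-0.2  1.1 -2.4] M [-0.01  0.24 -0.01] w 17.2
edge local -147.3 z 175.3 back z 183.5
[ 467.94088294 -281.73850524  227.38269572] [-3.05569087  0.03045855 -1.78909821] [ 0.08371668  0.52874656  0.66471566  1.89200003 -0.53129103  0.8243336
 -0.75548787]
```

```bash
python3 - <<'E'
from tk import *
U=lambda yaw,up:down(yaw)*Ro.from_euler("x",-up,degrees=True)
p,R=cur()
e=plan([(p+[.228*160,.974*160,0],U(-1.7,8),10),((560,-50,190),U(-1.5,17),5),((604,-10,150),U(-1.406,17),5)])
E
```

```text
[[-0.32, 0.0, 0.01, -0.22, 0.03, -0.08], [-0.32, -0.01, 0.01, -0.22, 0.03, -0.08], [-0.32, -0.01, 0.01, -0.22, 0.03, -0.08], [-0.32, -0.01, 0.01, -0.22, 0.03, -0.08], [-0.32, -0.01, 0.01, -0.22, 0.03, -0.08]]
[[-0.32, -0.02, 0.0, -0.22, 0.03, -0.08], [-0.32, -0.02, 0.0, -0.22, 0.03, -0.08], [-0.32, -0.02, 0.0, -0.22, 0.03, -0.08], [-0.32, -0.03, 0.0, -0.22, 0.03, -0.08], [-0.32, -0.03, 0.0, -0.22, 0.03, -0.08]]
[[-0.33, -0.2, 0.12, -0.3, 0.08, -0.37], [-0.32, -0.22, 0.11, -0.3, 0.08, -0.37], [-0.31, -0.23, 0.1, -0.3, 0.08, -0.37], [-0.31, -0.25, 0.09, -0.3, 0.08, -0.37], [-0.3, -0.26, 0.08, -0.3, 0.08, -0.37]]
[[-0.15, -0.23, 0.1, 0.0, 0.05, -0.17], [-0.14, -0.23, 0.1, 0.0, 0.05, -0.17], [-0.14, -0.23, 0.1, 0.0, 0.05, -0.17], [-0.14, -0.23, 0.1, 0.0, 0.05, -0.17], [-0.13, -0.24, 0.1, 0.0, 0.05, -0.17]]
```

Call:
apply_moves([
  [[-0.32,0,0.01,-0.22,0.03,-0.08],[-0.32,-0.01,0.01,-0.22,0.03,-0.08],[-0.32,-0.01,0.01,-0.22,0.03,-0.08],[-0.32,-0.01,0.01,-0.22,0.03,-0.08],[-0.32,-0.01,0.01,-0.22,0.03,-0.08]],
])

```text
clock: 31.9
eef_pos: [486.3, -203.7, 227.1]
tool_rot: [3.112, 0.013, -1.748]
force: [-0.5, -0.4, -2.6]
width: 16.8
```

Call:
apply_moves([
  [[-0.32,-0.02,0,-0.22,0.03,-0.08],[-0.32,-0.02,0,-0.22,0.03,-0.08],[-0.32,-0.02,0,-0.22,0.03,-0.08],[-0.32,-0.03,0,-0.22,0.03,-0.08],[-0.32,-0.03,0,-0.22,0.03,-0.08]],
])

```text
clock: 32.52
eef_pos: [505.5, -125.6, 227.5]
tool_rot: [2.998, 0.0, -1.705]
force: [-0.5, -1.0, -2.2]
width: 16.8
```

```bash
cat > slip2.py <<'E'
from st import *
from scipy.ndimage import map_coordinates
def slip2(name):
    im=viewer.get_image("scene");cv2.imwrite(name,im);b=cv2.GaussianBlur(im.astype(np.float32),(0,0),.7)
    G=np.sqrt(sum(cv2.Sobel(b[:,:,i],5,1,0)**2+cv2.Sobel(b[:,:,i],5,0,1)**2 for i in range(3)))
    p,R=cur();t=np.linspace(0.05,.95,40)[:,None];A=lambda *v:np.array(v,float)
    V=dict(c=A(46,-44,-65),d=A(46,44,-65),e=A(-50,-44,-65),f=A(-50,44,-65),g=A(-16,44,-65),h=A(46,44,-20),i=A(46,-44,-20))
    L=np.vstack([V[i]*(1-t)+V[j]*t for i,j in("cd","ef","fd","dh","hi")])
    r=[]
    for sl in np.arange(-6,36,1.):
        Q=R*Ro.from_euler("x",sl,degrees=True)
        for dx in np.arange(-6,7,2.):
            W=p+R.apply([0,-dx,-17])+Q.apply(np.c_[-L[:,1],-L[:,0],-L[:,2]]);u=proj("scene",W)
            for du in(-1,0,1):
              for dv in(-1,0,1):
                v=map_coordinates(G,(u+[du,dv])[:,::-1].T,order=1).reshape(5,-1).mean(1);r.append((np.minimum(v,400).sum(),sl,dx,du,dv,v.round()))
    r.sort(key=lambda x:-x[0]);best={}
    for x in r: best.setdefault(x[1],round(float(x[0])))
    for x in r[:3]:print(x)
    print([(int(k),best[k]) for k in sorted(best)][::2])
E
python3 - <<'E'
from slip2 import *
slip2("pics/sc14.png");st();s=ctrl.read_state();print(s["eef_pos"],s["tool_rot"])
print("blanks",[(np.round(np.array(d["location"])*[512,384],1),d["score"]) for d in viewer.find_in("scene","blank0")])
U=lambda yaw,up:down(yaw)*Ro.from_euler("x",-up,degrees=True)
plan([((560,-50,190),U(-1.5,17),5),((604,-10,150),U(-1.406,17),5)])
E
```

```text
(np.float32(1909.4292), np.float64(14.0), np.float64(2.0), -1, -1, array([309., 510., 490., 629., 415.], dtype=float32))
(np.float32(1904.1101), np.float64(13.0), np.float64(2.0), -1, -1, array([304., 592., 492., 588., 418.], dtype=float32))
(np.float32(1901.8499), np.float64(14.0), np.float64(0.0), -1, 0, array([302., 480., 581., 493., 421.], dtype=float32))
[(-6, 1380), (-4, 1355), (-2, 1226), (0, 1211), (2, 1229), (4, 1387), (6, 1545), (8, 1708), (10, 1869), (12, 1890), (14, 1909), (16, 1847), (18, 1673), (20, 1633), (22, 1591), (24, 1583), (26, 1560), (28, 1489), (30, 1412), (32, 1319), (34, 1262)]
local [ -46.1 -356.1  227. ] front-up deg 8.28 F [ 1.8  2.4 -3.2] M [ 0.26 -0.37 -0.05] w 16.8
edge local -100.6 z 186.7 back z 172.8
[ 506.87631857 -122.56236067  226.9689046 ] [ 2.99714376e+00  2.53886156e-03 -1.70059788e+00]
blanks [(array([359.3, 228.5]), 0.43), (array([193.4, 135.6]), 0.39), (array([157.7, 128.7]), 0.18)]
[[-0.32, -0.19, 0.12, -0.29, 0.09, -0.37], [-0.31, -0.21, 0.11, -0.29, 0.09, -0.37], [-0.31, -0.22, 0.1, -0.29, 0.09, -0.37], [-0.3, -0.24, 0.09, -0.29, 0.09, -0.37], [-0.29, -0.25, 0.08, -0.29, 0.09, -0.37]]
[[-0.15, -0.23, 0.1, 0.0, 0.05, -0.17], [-0.14, -0.23, 0.1, 0.0, 0.05, -0.17], [-0.14, -0.23, 0.1, 0.0, 0.05, -0.17], [-0.14, -0.23, 0.1, 0.0, 0.05, -0.17], [-0.13, -0.24, 0.1, 0.0, 0.05, -0.17]]
```

Call:
apply_moves([
  [[-0.32,-0.19,0.12,-0.19,0.09,-0.37],[-0.31,-0.21,0.11,-0.19,0.09,-0.37],[-0.31,-0.22,0.1,-0.19,0.09,-0.37],[-0.3,-0.24,0.09,-0.19,0.09,-0.37],[-0.29,-0.25,0.08,-0.19,0.08,-0.37]],
])

```text
clock: 33.25
eef_pos: [560.3, -51.5, 191.3]
tool_rot: [2.897, -0.007, -1.503]
force: [-0.6, 0.0, -2.9]
width: 17.1
```

Call:
apply_moves([
  [[-0.15,-0.23,0.1,0,0.04,-0.17],[-0.14,-0.23,0.1,0,0.04,-0.17],[-0.14,-0.23,0.1,0,0.04,-0.17],[-0.14,-0.15,0.1,0,0.04,-0.17],[0,0,0,0,0,0]],
])

```text
clock: 33.88
eef_pos: [592.5, -20.6, 161.9]
tool_rot: [2.897, -0.006, -1.432]
force: [-0.6, 0.5, -3.0]
width: 17.1
```

Call:
apply_moves([
  [[0,0,0,0,0,0],[0,0,0,0,0,0],[0,0,0,0,0,0],[0,0,0,0,0,0],[0,0,0,0,0,0]],
])

```text
clock: 34.5
eef_pos: [592.7, -21.8, 162.7]
tool_rot: [2.898, -0.007, -1.433]
force: [-0.3, 0.4, -2.5]
width: 16.9
```

```bash
python3 - <<'E'
from slip2 import *
slip2("pics/sc15.png");st();s=ctrl.read_state();print(s["eef_pos"],s["tool_rot"])
R=down(-1.406)*Ro.from_euler("x",-13.5,degrees=True)
g=lambda z:np.array([604.7,-9.5,z])+R.apply([0,0,17.])
print(g(69));plan([(g(110),R,5),(g(76),R,5),(g(70),R,5)])
E
```

```text
(np.float32(1957.3274), np.float64(-2.0), np.float64(-2.0), 1, 0, array([433., 357., 536., 625., 411.], dtype=float32))
(np.float32(1956.6575), np.float64(-3.0), np.float64(-2.0), 0, 0, array([403., 357., 601., 561., 413.], dtype=float32))
(np.float32(1956.0093), np.float64(-4.0), np.float64(-2.0), 1, 1, array([423., 356., 401., 659., 438.], dtype=float32))
[(-6, 1935), (-4, 1956), (-2, 1957), (0, 1937), (2, 1914), (4, 1876), (6, 1748), (8, 1750), (10, 1856), (12, 1942), (14, 1927), (16, 1897), (18, 1851), (20, 1847), (22, 1861), (24, 1882), (26, 1877), (28, 1861), (30, 1838), (32, 1816), (34, 1774)]
local [  51.8 -266.9  162.6] front-up deg 13.96 F [ 0.   0.5 -1.9] M [-0.01 -0.45  0.01] w 17.3
edge local -8.3 z 128.1 back z 104.9
[592.68058787 -21.70881508 162.62344412] [ 2.897971   -0.00682998 -1.43323807]
[600.78519586 -10.15104974  52.46971135]
[[-0.04, -0.1, 0.26, 0.02, 0.0, -0.05], [-0.04, -0.1, 0.26, 0.02, 0.0, -0.05], [-0.04, -0.1, 0.26, 0.02, 0.0, -0.05], [-0.04, -0.1, 0.26, 0.02, 0.0, -0.05], [-0.04, -0.1, 0.26, 0.02, 0.0, -0.05]]
[[0.0, -0.03, 0.13, 0.0, 0.0, 0.0], [0.0, -0.03, 0.13, 0.0, 0.0, 0.0], [0.0, -0.03, 0.13, 0.0, 0.0, 0.0], [0.0, -0.03, 0.13, 0.0, 0.0, 0.0], [0.0, -0.03, 0.13, 0.0, 0.0, 0.0]]
[[0.0, -0.01, 0.02, 0.0, 0.0, 0.0], [0.0, -0.01, 0.02, 0.0, 0.0, 0.0], [0.0, -0.01, 0.02, 0.0, 0.0, 0.0], [0.0, -0.01, 0.02, 0.0, 0.0, 0.0], [0.0, -0.01, 0.02, 0.0, 0.0, 0.0]]
```

Call:
apply_moves([
  [[-0.04,-0.1,0.26,0.02,0,-0.05],[-0.04,-0.1,0.26,0.02,0,-0.05],[-0.04,-0.1,0.26,0.02,0,-0.05],[-0.04,-0.1,0.26,0.02,0,-0.05],[-0.04,-0.1,0.26,0.02,0,-0.05]],
])

```text
clock: 35.17
eef_pos: [600.0, -10.6, 92.3]
tool_rot: [2.908, -0.001, -1.407]
force: [-0.3, -0.2, -3.4]
width: 17.3
```

Call:
apply_moves([
  [[0,-0.03,0.13,0,0,0],[0,-0.03,0.13,0,0,0],[0,-0.03,0.12,0,0,0],[0,-0.02,0.08,0,0,0],[0,-0.01,0.04,0,0,0]],
])

```text
clock: 35.8
eef_pos: [600.1, -10.9, 67.7]
tool_rot: [2.908, -0.001, -1.408]
force: [0.3, -0.1, -3.4]
width: 17.2
```

```bash
python3 - <<'E'
from st import *
st();s=ctrl.read_state();print(s["eef_pos"],s["tool_rot"])
R=down(-1.406)*Ro.from_euler("x",-13.5,degrees=True)
g=lambda z:np.array([604.7,-9.5,z])+R.apply([0,0,17.])
plan([(g(70),R,5)])
E
```

```text
local [  60.5 -257.1   67.7] front-up deg 13.36 F [ 0.3 -0.1 -3.4] M [ 0.07 -0.31  0.04] w 17.2
edge local 0.8 z 32.5 back z 10.3
[600.08680262 -10.85156638  67.66226167] [ 2.90833298e+00 -6.52834647e-04 -1.40781861e+00]
[[0.0, -0.02, 0.05, 0.0, 0.0, 0.0], [0.0, -0.02, 0.05, 0.0, 0.0, 0.0], [0.0, -0.02, 0.05, 0.0, 0.0, 0.0], [0.0, -0.02, 0.05, 0.0, 0.0, 0.0], [0.0, -0.02, 0.05, 0.0, 0.0, 0.0]]
```

Call:
apply_moves([
  [[0,-0.02,0.07,0,0,0],[0,-0.02,0.06,0,0,0],[0,-0.01,0.05,0,0,0],[0,-0.01,0.04,0,0,0],[0,0,0,0,0,0]],
])

```text
clock: 36.42
eef_pos: [600.3, -10.8, 56.2]
tool_rot: [2.908, -0.001, -1.408]
force: [-0.1, -0.5, -2.3]
width: 17.1
```

Call:
apply_moves([
  [[0,0,0.02,0,0,0],[0,0,0.02,0,0,0],[0,0,0,0,0,0],[0,0,0,0,0,0],[0,0,0,0,0,0]],
])

```text
clock: 37.05
eef_pos: [600.0, -10.8, 54.5]
tool_rot: [2.908, -0.001, -1.408]
force: [1.1, -0.3, -2.8]
width: 16.8
```

```bash
python3 st.py
```

```text
local [  60.4 -257.1   54.5] front-up deg 13.36 F [ 1.1 -0.3 -2.8] M [ 0.02 -0.36 -0.02] w 16.8
edge local 0.7 z 19.3 back z -2.9
```

Call:
apply_moves([
  [[0,0,0.02,0,0,0],[0,0,0.02,0,0,0],[0,0,0.01,0,0,0],[0,0,0,0,0,0],[0,0,0,0,0,0]],
])

```text
clock: 37.67
eef_pos: [600.2, -10.9, 53.5]
tool_rot: [2.91, -0.001, -1.408]
force: [1.3, 0.8, 7.7]
width: 16.5
```

Call:
apply_moves([
  [[0,0,0,0,0,0],[0,0,0,0,0,0],[0,0,0,0,0,0],[0,0,0,0,0,0],[0,0,0,0,0,0]],
], claw=0.3)

```text
clock: 38.3
eef_pos: [599.4, -11.0, 51.9]
tool_rot: [2.908, -0.001, -1.408]
force: [-0.1, 0.5, 0.9]
width: 55.8
```

Call:
apply_moves([
  [[0,0,-0.2,0,0,0],[0,0,-0.4,0,0,0],[0,0,-0.5,0,0,0],[0,0,-0.5,0,0,0],[0,0,-0.5,0,0,0]],
])

```text
clock: 38.92
eef_pos: [623.8, -6.9, 155.7]
tool_rot: [2.909, -0.001, -1.408]
force: [1.2, 1.3, 0.8]
width: 55.5
```

Call:
apply_moves([
  [[0,0,-0.7,0,0,0],[0,0,-0.7,0,0,0],[0.5,0,-0.7,0,0,0],[0.7,0,-0.4,0,0,0],[0.7,0,0,0,0,0]],
])

```text
clock: 39.55
eef_pos: [668.6, -97.2, 278.8]
tool_rot: [2.913, -0.003, -1.407]
force: [0.3, 0.5, 0.1]
width: 55.5
```

```bash
python3 - <<'E'
from fit import *
from scipy.optimize import minimize
from scipy.ndimage import map_coordinates
G={}
for n in C:
    im=viewer.get_image(n);cv2.imwrite(f"pics/{n}20.png",im);g=cv2.GaussianBlur(im.astype(np.float32),(0,0),.7)
    G[n]=np.sqrt(sum(cv2.Sobel(g[:,:,i],5,1,0)**2+cv2.Sobel(g[:,:,i],5,0,1)**2 for i in range(3)))
    for l in("blank0","scoop_grip","scoop_edge","tray_floor","lid_bar","spanner","vblock","oilcan","chipbrush","parallel"): print(n,l,[(np.round(np.array(d["location"])*[512,384],1).tolist(),d["score"]) for d in viewer.find_in(n,l)])
t=np.linspace(.05,.95,30)[:,None];A=lambda *v:np.array(v,float)
V=dict(c=A(46,-44,-65),d=A(46,44,-65),e=A(-50,-44,-65),f=A(-50,44,-65),h=A(46,44,-20),i=A(46,-44,-20))
L=np.vstack([V[i]*(1-t)+V[j]*t for i,j in("cd","ef","fd","dh","hi")])
def cost(p):
    Q=Ro.from_euler("zy",[p[3],p[4]])  # p4>0: front up
    W=np.array(p[:3])+Q.apply(L);return -sum(map_coordinates(G[n],proj(n,W)[:,::-1].T,order=1).mean() for n in (["scene"]))
rs=[minimize(cost,[604.7+dx,-9.5,69,.165,a],method="Nelder-Mead",options=dict(initial_simplex=np.array([604.7+dx,-9.5,69,.165,a])+np.vstack([np.zeros(5),np.diag([4,4,4,.04,.06])]))) for a in(-.15,0,.15) for dx in(-5,0,5)]
for r in sorted(rs,key=lambda r:r.fun)[:3]:print(np.round(r.x,3),r.fun)
print(ctrl.read_state()["force"],ctrl.read_state()["eef_pos"])
E
```

```text
scene blank0 [([208.9, 151.7], 0.53), ([190.5, 136.0], 0.44), ([194.7, 149.5], 0.43), ([347.4, 222.4], 0.41), ([205.2, 141.9], 0.38)]
scene scoop_grip [([199.8, 157.9], 0.67), ([237.1, 227.7], 0.66), ([423.6, 229.8], 0.61)]
scene scoop_edge [([235.3, 227.8], 0.83), ([421.3, 231.5], 0.16)]
scene tray_floor [([234.2, 248.0], 0.77), ([362.5, 188.5], 0.59)]
scene lid_bar []
scene spanner [([283.6, 173.8], 0.6)]
scene vblock [([179.9, 255.6], 0.74)]
scene oilcan [([250.5, 282.2], 0.68), ([202.6, 155.5], 0.48), ([203.3, 145.7], 0.33)]
scene chipbrush [([420.4, 231.4], 0.81), ([194.2, 136.9], 0.59), ([207.9, 152.0], 0.31)]
scene parallel [([132.7, 151.1], 0.47)]
top blank0 [([178.6, 212.8], 0.6), ([326.1, 209.7], 0.57), ([333.6, 221.4], 0.55), ([341.5, 172.3], 0.5)]
top scoop_grip [([255.9, 170.6], 0.83)]
top scoop_edge [([252.0, 169.2], 0.59)]
top tray_floor [([263.9, 181.9], 0.82), ([177.5, 259.9], 0.63)]
top lid_bar [([341.0, 173.3], 0.56)]
top spanner [([248.5, 235.4], 0.53)]
top vblock [([275.4, 132.7], 0.72)]
top oilcan []
top chipbrush [([127.6, 239.7], 0.83)]
top parallel [([368.5, 190.9], 0.5)]
[ 6.15385e+02 -3.09200e+00  8.94400e+01  1.52000e-01  1.10000e-02] -711.3400268554688
[ 6.10545e+02 -6.97500e+00  7.66520e+01  1.47000e-01  3.00000e-02] -708.3453979492188
[ 6.04987e+02 -9.95900e+00  6.28200e+01  1.98000e-01  3.90000e-02] -692.7294921875
[-0.04516076  0.23864493 -0.29857736] [667.2874161  -95.91369191 275.80165167]
```

```bash
python3 - <<'E'
from tk import *
m=np.array([485.9,-279,65])
for uv in[(208.9,151.7),(190.5,136),(194.7,149.5),(205.2,141.9)]:
    P=ray("scene",uv,47);d=P-m;print(np.round(P),"dist",round(np.linalg.norm(d)),"local",round(d@ex),round(d@[.228,.974,0]))
a=cv2.imread("pics/scene0.png");b=cv2.imread("pics/scene20.png")
d=cv2.cvtColor(cv2.absdiff(a,b),6)[200:262,200:275]
print("scoop region diff mean",d.mean(),"frac>60",(d>60).mean())
# best shift of scoop patch
T=a[205:245,214:258]
r=cv2.matchTemplate(b[195:260,204:270],T,cv2.TM_CCOEFF_NORMED);print(cv2.minMaxLoc(r),"(zero shift = (10,10))")
t0=cv2.imread("pics/top0.png");t1=cv2.imread("pics/top20.png");r=cv2.matchTemplate(t1[140:200,228:280],t0[148:190,236:272],cv2.TM_CCOEFF_NORMED);print("top",cv2.minMaxLoc(r),"(8,8)")
E
```

```text
[ 444. -230.   47.] dist 67 local -52 38
[ 424. -319.   47.] dist 76 local -51 -53
[ 461. -272.   47.] dist 31 local -26 1
[ 418. -264.   47.] dist 72 local -70 -1
scoop region diff mean 11.479569892473119 frac>60 0.04365591397849462
(-0.31789547204971313, 0.9769373536109924, (12, 23), (10, 11)) (zero shift = (10,10))
top (-0.22688372433185577, 0.9337670803070068, (16, 14), (8, 7)) (8,8)
```

```bash
python3 -c "
from h import *
s=ctrl.read_state();print(s['clock'],s['force'],abs(s['qd']).max());print(proj('top',[556,-297,307]));ctrl.finish_job()"
```

```text
40.65 [-0.04516076  0.23864493 -0.29857736] 0.0023541005711326083
[348.4180276  163.60247193]
the job is handed in; nothing more can be done
```

I opened the lid until it stood up by itself and carried four blanks in one scoopful to the tank. Then I put the emptied scoop back in the black tray, let go, and handed the job in at 40.7 s with the arm clear and still.

**Last checks:**
- **Blanks in the tank:** the last scene picture shows four, about 31 to 76 mm from the tank's middle (limit 95 mm). The wrist force went back to its empty-scoop value after tipping.
- **Blanks in the bin:** two stayed behind. They were both seen while I carried the scoop, but each camera's last picture found only one of them.
- **Scoop:** it matches its starting view to within about 1 pixel (correlation 0.98 in the scene view, 0.93 from above). A fit gave 0.01 to 0.04 rad of tilt; that fit was poor in depth and put the handle anywhere from 63 to 89 mm high.
- **Other things on the bench:** the spanner, brush, V-block and parallel were found within a few pixels of where they started. The oil can was found in the last scene picture, but there was no starting scene detection to compare it with.

**What disagreed:**
- **Scoop slip:** the scoop turned about 13.5 degrees in the grip while I pushed it under the blanks. I made up for this when tipping and putting it down.
- **Tilt limit:** two wrist joints came right up to their limits during tipping, so the tool stopped at about 23 degrees. The blanks slid out anyway.
- **Lid:** the network missed the lid bar in the last scene picture, and from above placed it about 12 pixels from where an upright lid would put it. I saw the lid standing in pictures before tipping, but did not measure its final angle.

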